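# Prop the curing tray and pack it with hexagonal pots

## Task

First prop the overhung tray of the curing unit: crank its jack leg down (clockwise from above) until you feel the crank load rise clearly, so that the foot stands firmly on the steel plate below it, without forcing it. Only then set all the hexagonal pots upright on the lit glass of the tray, close-packed like honeycomb in one compact group with flat faces touching, so that every pot touches at least two others. Last, slide the lamp dimmer level with the red pointer, leaving the leg firm and the bite block, beaker and resin model undisturbed.

Things in the scene. Friction and masses are not known exactly. Their poses are not given: they have to be found in the camera images.
- unit: Curing unit, fixed. Origin under the tray's middle, on the cart top; z up, x away from the robot, y along its length. White housing with the dimmer: y 95 to 185, x -85 to 85, top at z 75 mm. Overhung tray: y -95 to 95, x -70 to 70 mm. Jack leg beyond the tray at x 0, y -155 mm: grey gearbox 50 mm square, z 60 to 100 mm, crank on top.
- tray_floor (a point): Centre of the tray's lit blue glass floor, 60 mm above the unit's origin. The clear floor is 128 mm along the unit's x and 178 mm along the unit's y, inside a rim 6 mm thick and 10 mm high.
- jack_axis (a point): Point on the crank's vertical axis at the height of the middle of the crank handle (130 mm above the unit's origin).
- crank_grip (a point): Middle of the red crank handle: an upright round post 16 mm in diameter, 40 mm tall (20 mm above and below this point), spinning freely on the end of the crank arm, 50 mm from the crank axis. Held from above, it can be led round the circle with the gripper's orientation unchanged. The crank arm lies just below the post.
- crank (a joint): Crank angle in rad, grows clockwise seen from above, which lowers the foot 5 mm per rad (31 mm per turn); range 0 to 12, starts between 0 and 4.5. Turning free it takes about 5 N at the handle (at rest friction takes up most of the load, so feel it while turning); from the moment the foot meets the wear plate that grows by about 5 N per further rad.
- jack_foot: Black rubber foot of the jack leg, 54 mm across; origin: centre of its underside, level with the wear plate's top when it meets it. Then its sole squashes: 50 N on the foot per further rad of crank. It keeps its place when the crank is let go, up to about 50 N; cranked beyond, it springs back to there. 0.5 to 1 rad past first contact is firm; 2 rad past (over 110 N) is forcing it.
- foot_plate: Dark steel wear plate, 90 mm square, fixed in the cart top under the jack leg; the foot comes down on it. Origin: centre of its top, which stands 2 to 8 mm above the cart top (z = 0).
- lamp_top (a point): Top centre of the black dimmer grip: 28 mm wide across the track (along the unit's y), 20 mm along it, 40 mm tall, on a track whose surface is 89 mm above the unit's origin. It slides along the unit's x with about 1.5 N and stays where left.
- lamp (a joint): Dimmer position in m, 0 to 0.09, grows as the grip slides along the unit's +x (away from the robot).
- mark: Red pointer, 14 mm long and 4 mm thick, lying on the housing beside the dimmer track, on its +y side; its x axis is parallel to the track. The dimmer is right when the centre of its grip is level with the pointer along the track. Origin: centre of the pointer's underside.
- pot1: Closed hexagonal resin pot: cream body 48 mm across flats (55 over corners), 20 mm tall; teal hexagonal knob 14 mm across flats on its centre, from 20 to 42 mm above the underside, flats parallel to the body's. 40 to 85 g. Origin: centre of the underside; z up, x through the middle of a flat. Starts upright on the cart top. Four or five of the five pots are present.
- pot2: Closed hexagonal resin pot: cream body 48 mm across flats (55 over corners), 20 mm tall; teal hexagonal knob 14 mm across flats on its centre, from 20 to 42 mm above the underside, flats parallel to the body's. 40 to 85 g. Origin: centre of the underside; z up, x through the middle of a flat. Starts upright on the cart top. Four or five of the five pots are present.
- pot3: Closed hexagonal resin pot: cream body 48 mm across flats (55 over corners), 20 mm tall; teal hexagonal knob 14 mm across flats on its centre, from 20 to 42 mm above the underside, flats parallel to the body's. 40 to 85 g. Origin: centre of the underside; z up, x through the middle of a flat. Starts upright on the cart top. Four or five of the five pots are present.
- pot4: Closed hexagonal resin pot: cream body 48 mm across flats (55 over corners), 20 mm tall; teal hexagonal knob 14 mm across flats on its centre, from 20 to 42 mm above the underside, flats parallel to the body's. 40 to 85 g. Origin: centre of the underside; z up, x through the middle of a flat. Starts upright on the cart top. Four or five of the five pots are present.
- pot5: Closed hexagonal resin pot: cream body 48 mm across flats (55 over corners), 20 mm tall; teal hexagonal knob 14 mm across flats on its centre, from 20 to 42 mm above the underside, flats parallel to the body's. 40 to 85 g. Origin: centre of the underside; z up, x through the middle of a flat. Starts upright on the cart top. Four or five of the five pots are present.
- bite_block: Red rubber bite block, 40 x 24 mm, up to 24 mm tall; leave alone. Origin: centre of the underside.
- beaker: Glass cup, 68 mm in diameter at the rim, 85 mm tall; leave alone. Origin: centre of the underside.
- resin_model: White resin dental model, 55 x 65 mm, 31 mm tall; leave alone. Origin: centre of the underside.
Mind the look-alikes: they are no part of the job. What is shaped like the pot4 but orange is not meant. What is shaped like the pot3 but blue is not meant.

How it is judged:
By the outcome, as a careful person would: the job done as asked, in the order asked, and still so for the second after the job is handed in, with the robot touching nothing.
Of pot1, pot2, pot3, pot4, pot5 only 4 to 5 are there at a start; the rules pass over those that are not, and their reading is None.
At some moment in a run one of pot1, pot2, pot3, pot4, pot5 may be knocked a few centimetres aside while the robot is not near it.
It also fails if it takes over 210 s, if anything falls off the work surface, if the arm or the gripper's body presses on something with over 40 N, if the wrist force passes 120 N, or if a joint passes its speed limit or range.

## Robot

A 7-joint arm with a two-finger parallel gripper is mounted at the origin on the work surface. World frame = base frame: x ahead of the robot, y to its left, z up, the work surface at z = 0. Lengths are in mm, angles in rad, forces in N, time in s.
With the tool pointing down it reaches from about 400 to 925 mm from the base axis. Payload 5.6 kg.
Tool frame: the origin (TCP) lies where the fingers leave the gripper's body, on its centre line; the fingertips stand 73 mm ahead of it and the grasp point (between the pads) lies 54 mm ahead of it; z points along the fingers, y is the direction in which the jaws open and shut (so a half turn about z gives the same grasp; the last joint's range is limited). The gripper opens to 85 mm and grips with 20 to 120 N. Pads are 22 mm wide; open, the fingers measure 114 mm over their backs; the gripper's body (76 mm by 85 mm) begins 54 mm behind the grasp point. The pads swing forward as they close: fully open they stand 13 mm farther back than shut.
Start: joints at [1.195, 0.468, -0.012, 1.603, 0.006, 1.071, -0.056], TCP at [212.31, -614.353, 303.89] pointing down, gripper open.
Joint ranges: [-2.53, 2.53], [-0.31, 2.02], [-1.57, 1.55], [0.28, 2.44], [-1.29, 4.43], [0.15, 1.84], [-2.92, 2.92]. Speed limits (rad/s): [2.57, 2.57, 3.14, 3.14, 3.14, 3.14, 3.14].

## Interface

Orientations are given as a rotation vector (axis times angle).
In Python, from station import env gives the robot as it stands.
- The arm moves only by the tool apply_moves, never from a script. Its argument "increments" is a list that holds one entry, the list of rows, each a list of 7 numbers: the closure, from -1 (fully open) to 1 (shut), then the shift along the world's x, y, z in mm, then the turn, a rotation vector about the world's x, y, z in rad. A call has exactly 8 rows; each row shifts and turns the commanded pose from where the row before left it; what a row does not reach is not made up. A row lasts 1/10 s, in which the tool goes at most 50 mm and 8.59 degrees, less where a joint would pass 70% of its speed; a pose out of reach is approached as far as the arm can. A call is refused whole if a number of a shift passes 50 or a number of a turn 0.15, either way. A call with a gripper value outside its range is refused whole. The fingers move at their own pace and stop on an object; "grip_force" is the grip in N (left out, the last holds). Time passes only in rows, so rows that do not move let the fingers close, or fill a call up. It gives the time, the measured TCP pose, the force and the opening at its end, in the units of the state.
- env.state(): the state, without advancing time (a new reading comes with each control period).
- env.read_camera(name): name is "side" or "top"; returns the picture (384x512x3 uint8, blue, green, red); there is no depth.
- env.camera_info(name): a dict with "fov_y" (degrees; the focal length in pixels is half the picture's height over the tangent of half this angle, whatever the lens; pixels are square), "cx", "cy" (the principal point, pixels), "R" (3x3) and "t" (3): a world point X has camera coordinates R X + t. Camera axes: x right, y down, z forward; pixel columns grow to the right and rows downward; lengths in mm; the calibration is good to about 2 mm. A picture is of the moment at which its call begins. camera_info takes no time and is no camera call.
- env.job_done(): hands the job in, once; it reports no verdict.
The state is a dict: "clock": time; "qpos": joint angles; "joint_velocities": joint speeds; "effort": joint torques, N m; "tool_pos": TCP position; "orientation": TCP orientation; "wrist_force": force on the tool from outside, world axes, zero at the start; "moment": the same for the moment, N m; "gripper_width": opening from 0.0 (shut) to 1.0 (fully open).
Only numpy, scipy, OpenCV 4.12 (cv2) and the standard library are available. Lean on these libraries where they do the work, as an engineer would, in place of code of your own. Each camera call takes 0.05 s, during which the arm holds its last target. There are 200 camera calls.

## Working session

There is one attempt and no reset: what is moved stays moved. The work goes in short steps, Python scripts to look and compute and a tool call to move; the robot and the scene stay as the last step left them, time stands still between calls to the robot, and variables do not carry over. Pictures are saved under pics/ and viewed, about 12 in all and at most 16, crops included, and the job is handed in when it is done.

Besides the shell and the picture viewer there is one more tool, called after "Call:" as a command line: name --argument value ..., lists and objects as JSON in quotes. apply_moves: Moves the arm, as the interface text tells. Its arguments: {"type":"object","properties":{"increments":{"type":"array","items":{"type":"array","items":{"type":"array","items":{"type":"number"}}}},"grip_force":{"type":"number"}},"required":["increments"]}

```bash
ls; mkdir -p pics; python3 - <<'E'
from station import env
import cv2
print(env.state())
for n in("side","top"):
    i=env.camera_info(n);print(n,i); cv2.imwrite(f"pics/{n}0.png",env.read_camera(n))
E
```

```text
pics
{'clock': 0.0, 'qpos': array([ 1.19497665,  0.46841215, -0.01160435,  1.60364416,  0.00599759,
        1.07138929, -0.05628366]), 'joint_velocities': array([-0.00165611,  0.0002821 , -0.00053744,  0.00060918, -0.0011882 ,
        0.00100024,  0.00046551]), 'effort': array([ 6.20201149e-05, -5.32381368e+01,  2.18704721e-02, -2.51298952e+01,
        1.15156366e-02,  7.69726321e-03,  7.56598837e-06]), 'tool_pos': array([ 212.16319447, -613.93798001,  302.90701315]), 'orientation': array([-3.09646196e+00, -5.20016138e-01,  6.62416425e-04]), 'wrist_force': array([ 0.40366806, -0.79148782, -0.25822826]), 'moment': array([-0.04261725, -0.02468856, -0.00433059]), 'gripper_width': 0.9997292115817206}
side {'fov_y': 45.29191850487401, 'cx': 264.0675818803193, 'cy': 191.81305175753732, 'R': array([[-0.99219655, -0.12458807,  0.00487998],
       [-0.09342165,  0.71693291, -0.69085425],
       [ 0.08257358, -0.6859191 , -0.72297758]]), 't': array([ 561.34456855,  145.89679561, 1192.08005688])}
top {'fov_y': 50.16258911960194, 'cx': 261.4198685203098, 'cy': 188.23555296870197, 'R': array([[-0.00597055, -0.99997689,  0.00325269],
       [-0.99258914,  0.00553158, -0.12139277],
       [ 0.12137197, -0.00395337, -0.99259922]]), 't': array([ -16.89643122,  581.75303913, 1072.51366633])}
```

```bash
python3 - <<'E'
import cv2
for n in("side","top"):
    im=cv2.imread(f"pics/{n}0.png"); cv2.imwrite(f"pics/{n}0b.png",cv2.resize(im,(800,600),interpolation=cv2.INTER_CUBIC))
E
```

```text
(no output)
```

View pics/top0b.png

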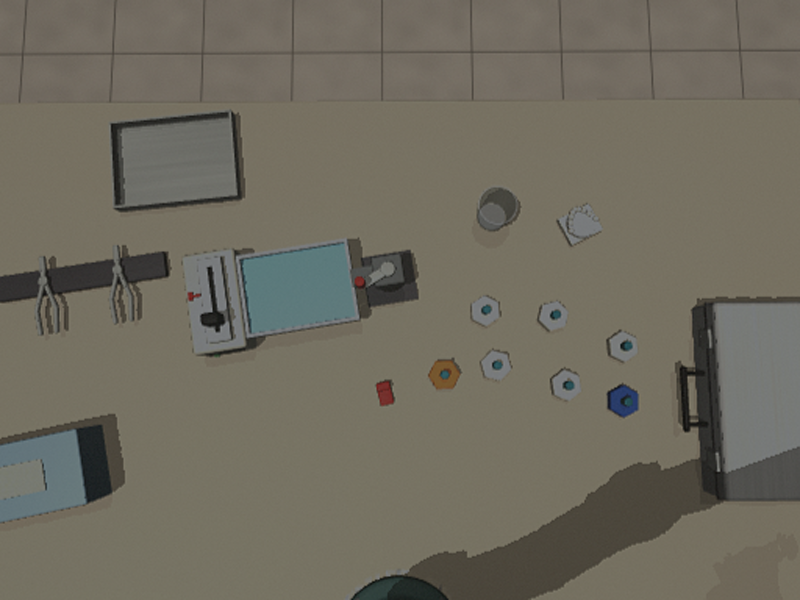

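View pics/side0b.png

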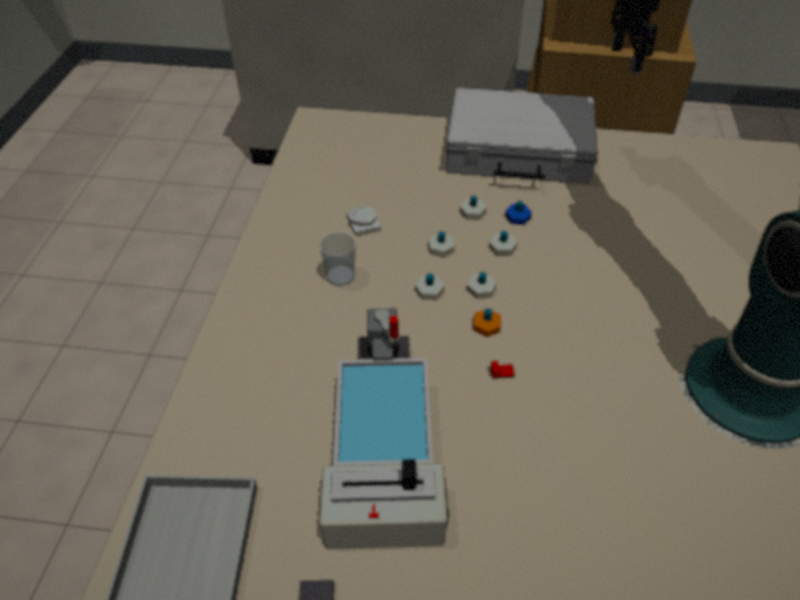

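The top view (800x600 scale) shows five white pots at about (485,310), (553,316), (622,346), (496,364) and (566,384). The orange look-alike is at (444,374) and the blue one at (623,400). The tray is at (300,287), the crank handle at (360,282), the dimmer at (212,319) and the pointer at (194,296). The side view agrees.

```bash
cat > h.py <<'E'
import numpy as np, cv2
from station import env
C={n:env.camera_info(n) for n in("side","top")}
def F(n): return 192/np.tan(np.radians(C[n]["fov_y"])/2)
def ray(n,u,v):
    c=C[n]; d=np.array([(u-c["cx"])/F(n),(v-c["cy"])/F(n),1.]); R=np.array(c["R"]); t=np.array(c["t"])
    return -R.T@t, R.T@d
def plane(n,u,v,z):
    o,d=ray(n,u,v); return o+d*(z-o[2])/d[2]
def tri(p,q): # p in top, q in side
    A=np.zeros((3,3));b=np.zeros(3)
    for n,x in(("top",p),("side",q)):
        o,d=ray(n,*x); d=d/np.linalg.norm(d); M=np.eye(3)-np.outer(d,d); A+=M;b+=M@o
    return np.linalg.solve(A,b)
def proj(n,X):
    c=C[n]; x=np.array(c["R"])@X+c["t"]; return np.array([c["cx"],c["cy"]])+F(n)*x[:2]/x[2]
def blobs(im,f,mn=4):
    b,g,r=[im[...,i].astype(int) for i in range(3)]
    k,l,s,c=cv2.connectedComponentsWithStats(f(b,g,r).astype(np.uint8))
    return [(np.round(c[i],1).tolist(),int(s[i,4])) for i in range(1,k) if s[i,4]>=mn]
teal=lambda b,g,r:(g>r*1.5)&(b>r*1.5)&(abs(b-g)<25)&(b<130)&(g>30)
red=lambda b,g,r:(r>2*g)&(r>2*b)&(r>60)
E
python3 - <<'E'
from h import *
for n in("top","side"):
    im=cv2.imread(f"pics/{n}0.png")
    print(n,"teal",[x for x in blobs(im,teal) if x[1]<80]); print("red",blobs(im,red))
t=cv2.imread("pics/top0.png"); s=cv2.imread("pics/side0.png")
cv2.imwrite("pics/c1.png",cv2.resize(t[150:235,115:275],None,fx=5,fy=5,interpolation=cv2.INTER_CUBIC))
cv2.imwrite("pics/c2.png",cv2.resize(s[195:355,200:290],None,fx=3.7,fy=3.7,interpolation=cv2.INTER_CUBIC))
cv2.imwrite("pics/c3.png",cv2.resize(t[180:280,265:420],None,fx=5,fy=5,interpolation=cv2.INTER_CUBIC))
E
```

```text
top teal [([311.0, 197.8], 21), ([355.5, 200.9], 22), ([401.2, 220.9], 23), ([318.0, 233.1], 20), ([284.1, 239.4], 17), ([364.0, 246.0], 21), ([401.9, 256.8], 23)]
red [([229.6, 179.7], 32), ([122.9, 188.9], 17), ([245.9, 251.2], 119)]
side teal [([302.8, 128.0], 13), ([332.3, 131.3], 19), ([509.8, 136.3], 6), ([282.0, 151.2], 16), ([322.2, 150.6], 18), ([274.7, 177.9], 20), ([308.2, 177.3], 20), ([312.0, 199.5], 12), ([233.0, 234.0], 9), ([242.0, 234.0], 7), ([477.3, 256.3], 6), ([261.3, 293.5], 15)]
red [([251.6, 208.4], 66), ([310.9, 211.0], 46), ([320.5, 236.5], 120), ([238.6, 328.4], 20)]
```

View pics/c1.png

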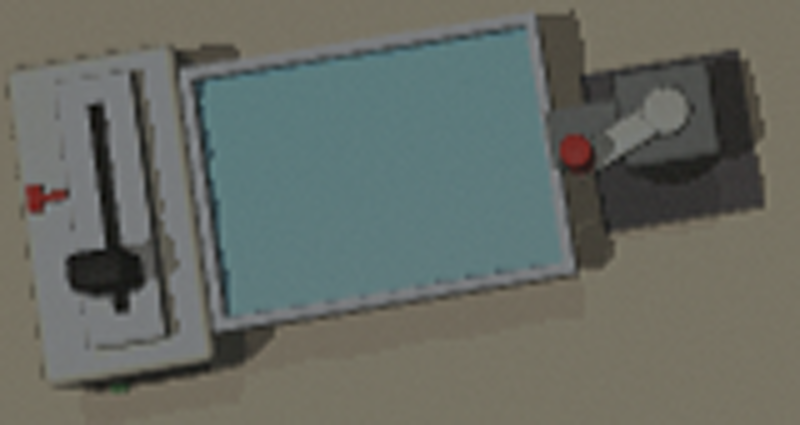

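View pics/c2.png

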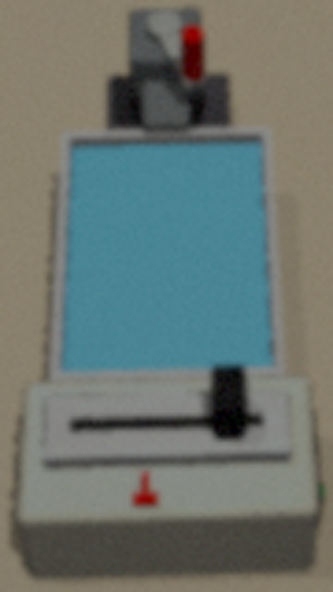

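View pics/c3.png

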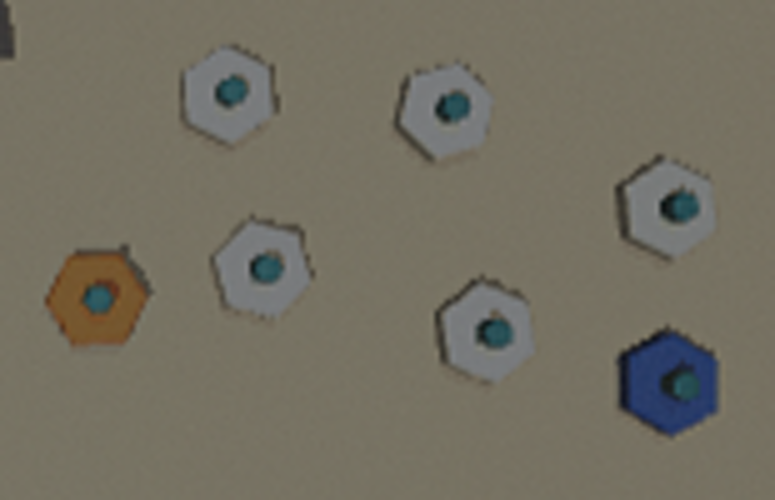

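```bash
cat > m.py <<'E'
from h import *
from scipy.optimize import least_squares
ct=lambda x,y:((x+.5)/5-.5+115,(y+.5)/5-.5+150); cs=lambda x,y:((x+.5)/3.7-.5+200,(y+.5)/3.7-.5+195)
O=[("top",ct(180,72),(70,95,70)),("top",ct(535,14),(70,-95,70)),("top",ct(577,272),(-70,-95,70)),("top",ct(215,332),(-70,95,70)),
("top",ct(12,72),(85,185,75)),("top",ct(172,48),(85,95,75)),("top",ct(52,383),(-85,185,75)),("top",ct(212,360),(-85,95,75)),
("side",cs(60,135),(70,-95,70)),("side",cs(272,132),(-70,-95,70)),("side",cs(20,520),(85,185,75)),("side",cs(315,515),(-85,185,75)),("side",cs(30,380),(85,95,75)),("side",cs(305,380),(-85,95,75))]
def W(p,X): c,s=np.cos(p[2]),np.sin(p[2]); X=np.array(X,float); return np.array([p[0]+c*X[0]-s*X[1],p[1]+s*X[0]+c*X[1],X[2]+(p[3] if len(p)>3 else 0)])
def res(p): return np.concatenate([proj(n,W(p,X))-uv for n,uv,X in O])
if __name__=="__main__":
    s=least_squares(res,[560,200,0.1,0],loss="soft_l1"); U=s.x; print("unit",U,"res",np.round(res(U),1))
    u2=least_squares(res,[560,200,0.1],loss="soft_l1").x; print("unit z0",u2)
    T=[(311.0,197.8),(355.5,200.9),(401.2,220.9),(318.0,233.1),(284.1,239.4),(364.0,246.0),(401.9,256.8)]
    S=[(274.7,177.9),(282.0,151.2),(302.8,128.0),(308.2,177.3),(312,199.5),(322.2,150.6),(332.3,131.3)]
    im=cv2.imread("pics/top0.png")
    for p,q in zip(T,S):
        X=tri(p,q)
        # body orientation from top view mask on plane z=20
        N=121; g=np.stack(np.meshgrid(np.arange(N)-60,np.arange(N)-60),-1).reshape(-1,2)*.7
        P=np.array([proj("top",np.array([X[0]+a,X[1]+b,20])) for a,b in g]).astype(np.float32).reshape(N,N,2)
        w=cv2.remap(im,P,None,cv2.INTER_CUBIC).astype(int)
        m=(w.min(2)>120)|False
        rr=np.hypot(*g.T).reshape(N,N); 
        k=(w.min(2)>118)&(rr<34); y,x=np.nonzero(k); c=g.reshape(N,N,2)[k]
        ctr=c.mean(0) if len(c) else [0,0]
        z=(c-ctr)@[1,1j] if len(c) else np.zeros(1); ph=np.angle((z**6).sum())/6 # corner direction
        print("pot",np.round(X,1),"plane31",np.round(plane("top",*p,35)[:2],1),"bodyctr",np.round(X[:2]+ctr,1),len(c)*.49,"flat angle deg",round(np.degrees(ph)+30,1)%60)
    print("post", tri((229.6,179.7),(251.6,208.4)), "post top z150",plane("top",*ct(577,152),150))
    print("hub expected",W(u2,(0,-155,130)), "hub meas top",plane("top",*ct(665,110),112))
    print("mark",tri((122.9,188.9),(238.6,328.4)))
    from itertools import product
    for n,uv in (("top",ct(90,272)),("side",cs(230,375))): X=plane(n,*uv,129); d=X[:2]-u2[:2]; c,s_=np.cos(u2[2]),np.sin(u2[2]); print("dimmer top",n,X,"in unit",c*d[0]+s_*d[1],-s_*d[0]+c*d[1])
E
python3 m.py
```

```text
unit [ 5.90542103e+02  1.66785328e+02  1.56420232e-01 -4.98994361e+00] res [ 0.4 -0.2  0.5  0.   0.1  0.3  0.4  0.  -1.2 -0.7  0.8 -1.3 -1.3  1.1
  1.3  0.1  0.7  0.2 -0.3 -0.2 -1.4  1.3  1.5  0.4 -1.6  0.5  1.5 -1.5]
unit z0 [5.89981318e+02 1.67468362e+02 1.56985985e-01]
pot [ 554.8 -153.8   34.3] plane31 [ 555.  -153.7] bodyctr [ 554.4 -152.6] 1252.44 flat angle deg 33.1
pot [ 545.7 -274.2   32.1] plane31 [ 545.9 -273.5] bodyctr [ 544.7 -271.7] 1209.32 flat angle deg 14.6
pot [ 490.8 -395.2   32. ] plane31 [ 491.5 -394.2] bodyctr [ 490.7 -390.6] 1125.53 flat angle deg 34.1
pot [ 459.9 -170.8   32.2] plane31 [ 460.3 -170.5] bodyctr [ 459.2 -169.3] 1247.54 flat angle deg 45.3
pot [444.1 -79.6  38.1] plane31 [444.2 -79.8] bodyctr [444.1 -79.6] 0.0 flat angle deg 30.0
pot [ 424.6 -292.7   32.2] plane31 [ 425.5 -292. ] bodyctr [ 424.7 -289.7] 1199.52 flat angle deg 36.3
pot [ 395.7 -393.3   30. ] plane31 [ 396.5 -391.6] bodyctr [ 395.7 -393.3] 0.0 flat angle deg 30.0
post [590.16626034  58.37670057 134.65719847] post top z150 [588.18549692  56.2738303  150.        ]
hub expected [614.21432316  14.37439942 130.        ] hub meas top [614.8028544   14.69559462 112.        ]
mark [576.70578909 339.48862253  76.87354824]
dimmer top top [532.94971781 296.87658727 129.        ] in unit -36.09834478177183 136.73332295637616
dimmer top side [534.82451114 288.82561552 129.        ] in unit -35.50531059071824 128.4882452450545
```

Call:
apply_moves --increments '[[[-1,22,40,0,0,0,-0.011],[-1,22,40,0,0,0,-0.011],[-1,22,40,0,0,0,-0.011],[-1,22,40,0,0,0,-0.011],[-1,22,40,0,0,0,-0.011],[-1,22,40,0,0,0,-0.011],[-1,22,40,0,0,0,-0.011],[-1,22,40,0,0,0,-0.011]]]' --grip_force 40

```text
clock: 0.9
tool_pos: [388.7, -292.5, 303.8]
orientation: [-3.118, -0.383, 0.0]
wrist_force: [1.2, 0.5, -0.4]
gripper_width: 0.999
```

Call:
apply_moves --increments '[[[-1,22,40,0,0,0,-0.011],[-1,22,40,0,0,0,-0.011],[-1,22,40,0,0,0,-0.011],[-1,22,40,0,0,0,-0.011],[-1,22,40,0,0,0,-0.011],[-1,22,40,0,0,0,-0.011],[-1,22,40,0,0,0,-0.011],[-0.3,0,0,0,0,0,-0.011]]]'

```text
clock: 1.7
tool_pos: [544.0, -7.3, 303.8]
orientation: [-3.127, -0.26, -0.002]
wrist_force: [0.8, -0.5, -0.2]
gripper_width: 0.858
```

Call:
apply_moves --increments '[[[-0.3,12,16,0,0,0,0],[-0.3,12,16,0,0,0,0],[-0.3,12,16,-20,0,0,0],[-0.3,10.7,23.3,-20,0,0,0],[-0.3,0,0,-20,0,0,0],[-0.3,0,0,0,0,0,0],[-0.3,0,0,0,0,0,0],[-0.3,0,0,0,0,0,0]]]'

```text
clock: 2.5
tool_pos: [589.4, 56.1, 245.0]
orientation: [3.132, 0.244, 0.002]
wrist_force: [0.2, 0.0, 0.3]
gripper_width: 0.649
```

Call:
apply_moves --increments '[[[-0.3,0,0,-18,0,0,0],[-0.3,0,0,-18,0,0,0],[-0.3,0,0,-18,0,0,0],[-0.3,0,0,0,0,0,0],[0.4,0,0,0,0,0,0],[1,0,0,0,0,0,0],[1,0,0,0,0,0,0],[1,0,0,0,0,0,0]]]'

```text
clock: 3.3
tool_pos: [589.7, 57.5, 191.4]
orientation: [-3.132, -0.246, -0.004]
wrist_force: [-0.9, 0.9, 5.4]
gripper_width: 0.173
```

```bash
python3 - <<'E'
from h import *
s=env.state(); print({k:np.round(s[k],3) for k in("tool_pos","wrist_force","gripper_width","qpos")})
t=env.read_camera("top"); q=env.read_camera("side")
a=cv2.resize(t[150:235,195:275],None,fx=5,fy=5,interpolation=cv2.INTER_CUBIC);b=cv2.resize(q[140:225,210:290],None,fx=5,fy=5,interpolation=cv2.INTER_CUBIC)
cv2.imwrite("pics/d1.png",np.hstack([a,b]))
E
```

```text
{'tool_pos': array([589.677,  57.456, 191.386]), 'wrist_force': array([-0.901,  0.917,  5.356]), 'gripper_width': np.float64(0.173), 'qpos': array([ 0.095,  0.535, -0.325,  1.819,  0.224,  0.821, -1.755])}
```

View pics/d1.png

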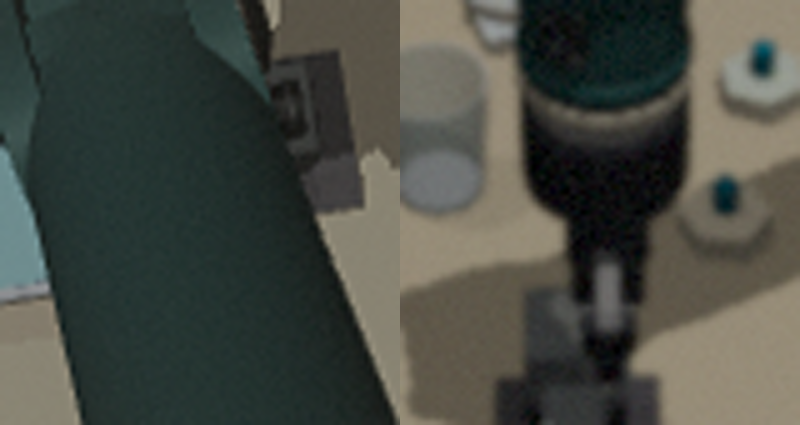

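```bash
cat > arc.py <<'E'
import numpy as np,sys
def arc(a0,st,n=8):
    a=a0-st*np.arange(n+1); p=50*np.stack([np.cos(a),np.sin(a)],1); d=np.round(np.diff(np.round(p,1),axis=0),1)
    print(round(a[-1],3),[[1,float(x),float(y),0,0,0,0] for x,y in d])
E
python3 -c "
from arc import *
a=np.radians(120)
for i in range(3): arc(a-1.2*i,.15)
for i in range(6): arc(a-3.6-.8*i,.1)"
```

```text
0.894 [[1, 6.8, 3.3, 0, 0, 0, 0], [1, 7.1, 2.2, 0, 0, 0, 0], [1, 7.4, 1.1, 0, 0, 0, 0], [1, 7.5, 0.0, 0, 0, 0, 0], [1, 7.4, -1.2, 0, 0, 0, 0], [1, 7.2, -2.2, 0, 0, 0, 0], [1, 6.7, -3.3, 0, 0, 0, 0], [1, 6.2, -4.2, 0, 0, 0, 0]]
-0.306 [[1, 5.5, -5.1, 0, 0, 0, 0], [1, 4.6, -5.9, 0, 0, 0, 0], [1, 3.7, -6.5, 0, 0, 0, 0], [1, 2.7, -7.0, 0, 0, 0, 0], [1, 1.7, -7.3, 0, 0, 0, 0], [1, 0.5, -7.5, 0, 0, 0, 0], [1, -0.6, -7.4, 0, 0, 0, 0], [1, -1.7, -7.3, 0, 0, 0, 0]]
-1.506 [[1, -2.8, -7.0, 0, 0, 0, 0], [1, -3.8, -6.5, 0, 0, 0, 0], [1, -4.7, -5.8, 0, 0, 0, 0], [1, -5.5, -5.0, 0, 0, 0, 0], [1, -6.3, -4.2, 0, 0, 0, 0], [1, -6.7, -3.2, 0, 0, 0, 0], [1, -7.2, -2.1, 0, 0, 0, 0], [1, -7.4, -1.1, 0, 0, 0, 0]]
-2.306 [[1, -5.0, -0.1, 0, 0, 0, 0], [1, -5.0, 0.5, 0, 0, 0, 0], [1, -4.9, 0.9, 0, 0, 0, 0], [1, -4.8, 1.4, 0, 0, 0, 0], [1, -4.7, 1.9, 0, 0, 0, 0], [1, -4.4, 2.3, 0, 0, 0, 0], [1, -4.2, 2.7, 0, 0, 0, 0], [1, -3.8, 3.2, 0, 0, 0, 0]]
-3.106 [[1, -3.6, 3.5, 0, 0, 0, 0], [1, -3.1, 3.9, 0, 0, 0, 0], [1, -2.8, 4.2, 0, 0, 0, 0], [1, -2.3, 4.4, 0, 0, 0, 0], [1, -1.9, 4.6, 0, 0, 0, 0], [1, -1.4, 4.8, 0, 
[... 277 characters left out ...]
0, 0, 0, 0]]
-4.706 [[1, 3.6, 3.4, 0, 0, 0, 0], [1, 4.0, 3.1, 0, 0, 0, 0], [1, 4.2, 2.6, 0, 0, 0, 0], [1, 4.5, 2.2, 0, 0, 0, 0], [1, 4.7, 1.8, 0, 0, 0, 0], [1, 4.8, 1.2, 0, 0, 0, 0], [1, 5.0, 0.8, 0, 0, 0, 0], [1, 5.0, 0.3, 0, 0, 0, 0]]
-5.506 [[1, 5.0, -0.2, 0, 0, 0, 0], [1, 4.9, -0.7, 0, 0, 0, 0], [1, 4.9, -1.2, 0, 0, 0, 0], [1, 4.7, -1.7, 0, 0, 0, 0], [1, 4.5, -2.2, 0, 0, 0, 0], [1, 4.3, -2.5, 0, 0, 0, 0], [1, 4.0, -3.0, 0, 0, 0, 0], [1, 3.6, -3.4, 0, 0, 0, 0]]
-6.306 [[1, 3.4, -3.8, 0, 0, 0, 0], [1, 2.9, -4.0, 0, 0, 0, 0], [1, 2.5, -4.3, 0, 0, 0, 0], [1, 2.1, -4.6, 0, 0, 0, 0], [1, 1.6, -4.7, 0, 0, 0, 0], [1, 1.1, -4.9, 0, 0, 0, 0], [1, 0.6, -4.9, 0, 0, 0, 0], [1, 0.2, -5.0, 0, 0, 0, 0]]
```

Call:
apply_moves --increments '[[[1,6.8,3.3,0,0,0,0],[1,7.1,2.2,0,0,0,0],[1,7.4,1.1,0,0,0,0],[1,7.5,0.0,0,0,0,0],[1,7.4,-1.2,0,0,0,0],[1,7.2,-2.2,0,0,0,0],[1,6.7,-3.3,0,0,0,0],[1,6.2,-4.2,0,0,0,0]]]'

```text
clock: 4.2
tool_pos: [645.3, 55.1, 191.3]
orientation: [-3.129, -0.249, -0.0]
wrist_force: [-4.1, 4.9, 6.3]
gripper_width: 0.176
```

Call:
apply_moves --increments '[[[1,5.5,-5.1,0,0,0,0],[1,4.6,-5.9,0,0,0,0],[1,3.7,-6.5,0,0,0,0],[1,2.7,-7.0,0,0,0,0],[1,1.7,-7.3,0,0,0,0],[1,0.5,-7.5,0,0,0,0],[1,-0.6,-7.4,0,0,0,0],[1,-1.7,-7.3,0,0,0,0]]]'

```text
clock: 5.0
tool_pos: [663.6, 1.1, 191.5]
orientation: [-3.129, -0.249, -0.009]
wrist_force: [2.5, 4.5, 1.7]
gripper_width: 0.172
```

Call:
apply_moves --increments '[[[1,-2.8,-7.0,0,0,0,0],[1,-3.8,-6.5,0,0,0,0],[1,-4.7,-5.8,0,0,0,0],[1,-5.5,-5.0,0,0,0,0],[1,-6.3,-4.2,0,0,0,0],[1,-6.7,-3.2,0,0,0,0],[1,-7.2,-2.1,0,0,0,0],[1,-7.4,-1.1,0,0,0,0]]]'

```text
clock: 5.8
tool_pos: [619.5, -35.3, 191.5]
orientation: [-3.131, -0.247, -0.011]
wrist_force: [5.1, 2.7, 0.9]
gripper_width: 0.171
```

Call:
apply_moves --increments '[[[1,-5.0,-0.1,0,0,0,0],[1,-5.0,0.5,0,0,0,0],[1,-4.9,0.9,0,0,0,0],[1,-4.8,1.4,0,0,0,0],[1,-4.7,1.9,0,0,0,0],[1,-4.4,2.3,0,0,0,0],[1,-4.2,2.7,0,0,0,0],[1,-3.8,3.2,0,0,0,0]]]'

```text
clock: 6.6
tool_pos: [583.8, -24.2, 191.5]
orientation: [3.131, 0.245, 0.014]
wrist_force: [9.2, -2.1, -1.0]
gripper_width: 0.173
```

Call:
apply_moves --increments '[[[1,-0.9,0.9,0,0,0,0],[1,-0.9,0.9,0,0,0,0],[1,-0.9,0.9,0,0,0,0],[1,-0.8,0.9,0,0,0,0],[1,-0.8,1.0,0,0,0,0],[1,-0.8,1.0,0,0,0,0],[1,-0.7,1.0,0,0,0,0],[1,-0.7,1.0,0,0,0,0]]]'

```text
clock: 7.4
tool_pos: [577.4, -18.0, 191.5]
orientation: [3.129, 0.243, 0.014]
wrist_force: [7.5, -5.3, -0.8]
gripper_width: 0.176
```

```bash
python3 - <<'E'
from h import *
q=env.read_camera("side"); t=env.read_camera("top")
a=cv2.resize(t[150:230,210:290],None,fx=5,fy=5,interpolation=cv2.INTER_CUBIC)
b=cv2.resize(q[170:250,210:290],None,fx=5,fy=5,interpolation=cv2.INTER_CUBIC)
cv2.imwrite("pics/d2.png",cv2.convertScaleAbs(np.hstack([a,b]),alpha=1.6))
s=env.state();print(s["wrist_force"],s["tool_pos"])
E
```

```text
[ 8.75936205 -3.982571   -0.14598117] [577.28282778 -17.7990518  191.50241364]
```

View pics/d2.png

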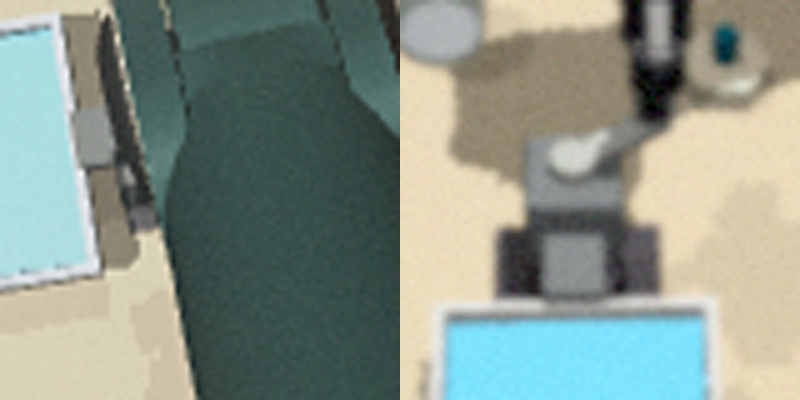

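Call:
apply_moves --increments '[[[1,-1.2,1.4,0,0,0,0],[1,-1.2,1.5,0,0,0,0],[1,-1.1,1.5,0,0,0,0],[1,-1.1,1.5,0,0,0,0],[1,-1.0,1.6,0,0,0,0],[1,-0.9,1.6,0,0,0,0],[1,-0.9,1.6,0,0,0,0],[1,-0.8,1.7,0,0,0,0]]]'

```text
clock: 8.3
tool_pos: [569.7, -6.4, 191.5]
orientation: [3.128, 0.242, 0.015]
wrist_force: [10.1, -5.1, -2.3]
gripper_width: 0.17
```

```bash
python3 - <<'E'
import numpy as np
from scipy.optimize import least_squares
P=np.array([(589.7,57.5),(645.3,55.1),(663.6,1.1),(619.5,-35.3),(583.8,-24.2),(577.3,-17.8),(569.7,-6.4)])
Fc=np.array([(-.9,.9),(-4.1,4.9),(2.5,4.5),(5.1,2.7),(9.2,-2.1),(8.1,-4.6),(10.1,-5.1)])
c=least_squares(lambda c:np.hypot(*(P-c[:2]).T)-50,[614,14]).x
d=P-c; r=np.hypot(*d.T); th=np.unwrap(np.arctan2(d[:,1],d[:,0]))
t=np.stack([np.sin(th),-np.cos(th)],1); n=d/r[:,None]
print(c,r.round(2)); print((th[0]-th).round(2)); print((Fc*t).sum(1).round(1),(Fc*n).sum(1).round(1))
E
```

```text
[615.381386    14.61549888] [49.99 50.34 50.08 50.09 50.04 50.01 50.28]
[0.   1.18 2.38 3.6  4.36 4.55 4.82]
[-0.3 -6.2 -5.  -5.3 -8.5 -8.8 -8.9] [ 1.2  1.5  1.2 -2.3 -4.2 -3.2 -7. ]
```

Call:
apply_moves --increments '[[[1,0.0,2.0,0,0,0,0],[1,0.1,2.0,0,0,0,0],[1,-0.4,1.9,0,0,0,0],[1,-0.6,1.9,0,0,0,0],[1,-0.5,1.9,0,0,0,0],[1,-0.4,1.9,0,0,0,0],[1,-0.4,1.9,0,0,0,0],[1,-0.3,1.9,0,0,0,0]]]'

```text
clock: 9.1
tool_pos: [565.9, 7.0, 191.4]
orientation: [3.126, 0.24, 0.009]
wrist_force: [4.5, -11.3, 2.9]
gripper_width: 0.172
```

Call:
apply_moves --increments '[[[1,2.4,-2.7,0,0,0,0],[1,0.8,-5.2,0,0,0,0],[1,1.3,-5.1,0,0,0,0],[1,2.3,-5.6,0,0,0,0],[1,2.4,-4.7,0,0,0,0],[1,3.0,-4.3,0,0,0,0],[1,0,0,0,0,0,0],[1,0,0,0,0,0,0]]]'

```text
clock: 9.9
tool_pos: [576.7, -16.6, 191.4]
orientation: [3.13, 0.245, 0.005]
wrist_force: [0.8, -2.4, 5.1]
gripper_width: 0.176
```

Call:
apply_moves --increments '[[[1,-0.7,0.8,0,0,0,0],[1,-0.7,0.8,0,0,0,0],[1,-0.7,0.8,0,0,0,0],[1,-0.6,0.8,0,0,0,0],[1,-0.6,0.9,0,0,0,0],[1,-0.6,0.9,0,0,0,0],[1,-0.6,0.9,0,0,0,0],[1,-0.6,0.9,0,0,0,0]]]'

```text
clock: 10.7
tool_pos: [573.2, -12.1, 191.4]
orientation: [3.128, 0.242, 0.011]
wrist_force: [6.3, -7.5, 2.9]
gripper_width: 0.174
```

Call:
apply_moves --increments '[[[1,1.3,-1.6,0,0,0,0],[1,1.2,-1.5,0,0,0,0],[0,0,0,0,0,0,0],[-0.3,0,0,0,0,0,0],[-0.3,0,0,0,0,0,0],[-0.3,0,0,20,0,0,0],[-0.3,0,0,40,0,0,0],[-0.3,0,0,40,0,0,0]]]'

```text
clock: 11.5
tool_pos: [572.2, -11.7, 290.0]
orientation: [-3.131, -0.247, 0.005]
wrist_force: [0.5, 0.3, 0.4]
gripper_width: 0.65
```

Call:
apply_moves --increments '[[[-0.3,0,-15,0,0,0,-0.02],[-0.3,0,-25,0,0,0,-0.02],[-0.3,0,-30,0,0,0,-0.02],[-0.3,0,-30,0,0,0,-0.02],[-0.3,0,-25,-20,0,0,-0.02],[-0.3,-10,-17,-30,0,0,0],[-0.3,-7,0,-30,0,0,0],[-0.3,0,0,-20,0,0,0]]]'

```text
clock: 12.3
tool_pos: [553.4, -155.0, 186.9]
orientation: [-3.14, -0.085, 0.007]
wrist_force: [1.0, 0.2, 0.1]
gripper_width: 0.646
```

```bash
cat > look.py <<'E'
from h import *
from m import W
U=[590.0,167.5,0.157]
def toU(X): d=np.array(X[:2])-U[:2]; c,s=np.cos(U[2]),np.sin(U[2]); return np.round([c*d[0]+s*d[1],-s*d[0]+c*d[1]],1)
def look():
    im=env.read_camera("top"); s=env.state()
    print("clk",round(s["clock"],2),"tcp",s["tool_pos"].round(1),"rv",s["orientation"].round(3),"F",s["wrist_force"].round(1),"w",round(float(s["gripper_width"]),3))
    for c,n in blobs(im,teal):
        if 8<n<60:
            X=plane("top",*c,35); 
            print("knob px",c,n,"table",X[:2].round(1), "unit@tray",toU(plane("top",*c,95)) if X[1]>0 else "")
    return im
if __name__=="__main__": look()
E
python3 look.py
```

```text
clk 12.35 tcp [ 552.5 -154.2  184.3] rv [-3.138 -0.087  0.013] F [-1.2 -0.1 -1.7] w 0.652
knob px [401.1, 220.8] 24 table [ 491.7 -393.9] unit@tray 
knob px [317.8, 233.1] 21 table [ 460.3 -169.9] unit@tray 
knob px [284.1, 239.4] 17 table [444.2 -79.8] unit@tray 
knob px [401.5, 256.6] 30 table [ 397.1 -390.5] unit@tray
```

Call:
apply_moves --increments '[[[-0.3,-1,0.5,-30,0,0,0],[-0.3,0,0,-30,0,0,0],[-0.3,0,0,-20,0,0,0],[-0.3,0,0,-14,0,0,0],[0.2,0,0,0,0,0,0],[0.5,0,0,0,0,0,0],[1,0,0,0,0,0,0],[1,0,0,0,0,0,0]]]' --grip_force 30

```text
clock: 13.15
tool_pos: [555.7, -153.6, 97.1]
orientation: [3.14, 0.089, 0.004]
wrist_force: [-0.3, -0.1, 1.8]
gripper_width: 0.153
```

Call:
apply_moves --increments '[[[1,0,0,0,0,0,0],[1,0,0,0,0,0,0],[1,0,0,0,0,0,0],[1,0,0,15,0,0,0],[1,0,0,30,0,0,0],[1,0,0,30,0,0,0],[1,0,0,25,0,0,0],[1,0,0,0,0,0,0]]]'

```text
clock: 13.95
tool_pos: [556.8, -153.9, 200.4]
orientation: [3.138, 0.089, 0.011]
wrist_force: [-0.7, -0.1, -0.2]
gripper_width: 0.151
```

Call:
apply_moves --increments '[[[1,0,10,40,0,0,0.02],[1,0,20,30,0,0,0.02],[1,8,40,0,0,0,0.02],[1,8,40,0,0,0,0.02],[1,8,40,0,0,0,0.02],[1,8,40,0,0,0,0],[1,8,40,0,0,0,0],[1,8,40,0,0,0,0]]]'

```text
clock: 14.75
tool_pos: [602.5, 117.8, 265.3]
orientation: [3.131, 0.246, -0.002]
wrist_force: [0.9, -0.5, -0.5]
gripper_width: 0.15
```

Call:
apply_moves --increments '[[[1,7.5,35,0,0,0,0],[1,0,19.3,-10,0,0,0],[1,0,0,-30,0,0,0],[1,0,0,-30,0,0,0],[1,0,0,-20,0,0,0],[1,0,0,-12,0,0,0],[1,0,0,0,0,0,0],[1,0,0,0,0,0,0]]]'

```text
clock: 15.55
tool_pos: [610.7, 171.0, 164.4]
orientation: [-3.132, -0.246, -0.001]
wrist_force: [0.9, 0.1, -0.7]
gripper_width: 0.154
```

```bash
python3 - <<'E'
from look import *
look(); q=env.read_camera("side")
a=cv2.resize(q[60:260,180:380],None,fx=3,fy=3,interpolation=cv2.INTER_CUBIC)
cv2.imwrite("pics/d3.png",cv2.convertScaleAbs(a,alpha=1.4))
E
```

```text
clk 15.6 tcp [611.  171.1 165. ] rv [-3.132e+00 -2.460e-01 -3.000e-03] F [ 0.9  0.  -1. ] w 0.153
knob px [355.6, 200.9] 21 table [ 545.9 -273.8] unit@tray 
knob px [401.3, 220.9] 22 table [ 491.5 -394.5] unit@tray 
knob px [317.8, 233.3] 18 table [ 459.8 -169.9] unit@tray 
knob px [284.0, 239.3] 18 table [444.4 -79.5] unit@tray 
knob px [364.0, 246.0] 21 table [ 425.5 -292. ] unit@tray 
knob px [402.0, 256.7] 24 table [ 396.8 -391.8] unit@tray
```

View pics/d3.png

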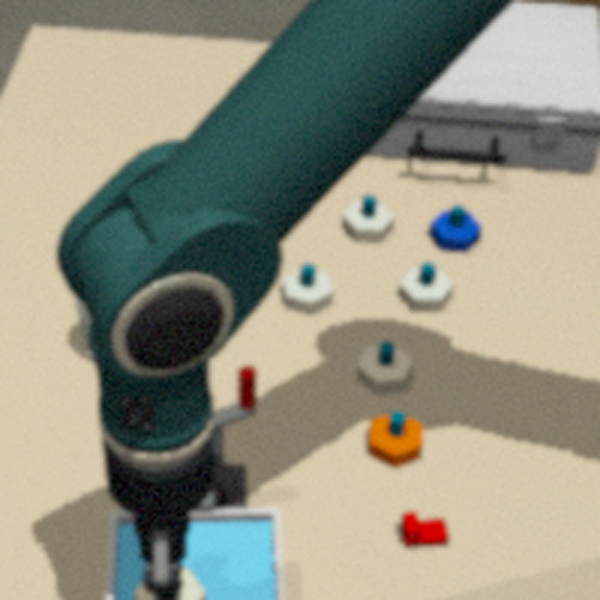

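Call:
apply_moves --increments '[[[1,0,0,-4,0,0,0],[1,0,0,-2,0,0,0],[1,0,0,-1,0,0,0],[1,0,0,-0.5,0,0,0],[1,0,0,-0.5,0,0,0],[1,0,0,0,0,0,0],[1,0,0,0,0,0,0],[1,0,0,0,0,0,0]]]'

```text
clock: 16.45
tool_pos: [610.4, 170.9, 157.2]
orientation: [3.131, 0.246, 0.0]
wrist_force: [-2.6, -2.1, 7.0]
gripper_width: 0.153
```

Call:
apply_moves --increments '[[[1,0,0,1,0,0,0],[1,0,0,0,0,0,0],[0.6,0,0,0,0,0,0],[0.3,0,0,0,0,0,0],[0.3,0,0,0,0,0,0],[0.3,0,0,10,0,0,0],[0.3,0,0,40,0,0,0],[0.3,0,0,50,0,0,0]]]'

```text
clock: 17.25
tool_pos: [609.3, 170.4, 256.4]
orientation: [3.131, 0.246, -0.008]
wrist_force: [0.4, -0.8, 0.7]
gripper_width: 0.349
```

```bash
python3 - <<'E'
from look import *
s=env.state(); print(s["tool_pos"].round(1),s["wrist_force"].round(1),s["gripper_width"])
for n,p in dict(A0=(20.8,0),Ar=(20.8,-48),Al=(20.8,48),Br=(-20.8,-24),Bl=(-20.8,24)).items(): print(n,W(U,(*p,0)).round(1))
E
```

```text
[609.3 170.4 256.4] [ 0.4 -0.8  0.7] 0.34870120061880405
A0 [610.5 170.8   0. ]
Ar [618.  123.3   0. ]
Al [603.  218.2   0. ]
Br [573.2 140.5   0. ]
Bl [565.7 188.    0. ]
```

Call:
apply_moves --increments '[[[0.3,-16,-36,0,0,0,0.02],[0.3,-16,-36,0,0,0,0.02],[0.3,-16,-36,0,0,0,0.02],[-0.3,-16,-36,0,0,0,0.02],[-0.3,-16,-36,0,0,0,0.02],[-0.3,-16,-36,0,0,0,0.01],[-0.3,-16,-36,0,0,0,0],[-0.3,-16,-36,0,0,0,0]]]'

```text
clock: 18.05
tool_pos: [481.8, -118.5, 257.8]
orientation: [3.113, 0.418, 0.002]
wrist_force: [1.3, 0.2, -0.4]
gripper_width: 0.651
```

Call:
apply_moves --increments '[[[-0.3,-16,-36,-10,0,0,0],[-0.3,-6.5,-17.1,-30,0,0,0],[-0.3,0,0,-35,0,0,0],[-0.3,0,0,-20,0,0,0],[-0.3,0,0,0,0,0,0],[-0.3,0,0,0,0,0,0],[-0.3,0,0,0,0,0,0],[-0.3,0,0,0,0,0,0]]]'

```text
clock: 18.85
tool_pos: [460.8, -170.3, 163.3]
orientation: [3.112, 0.418, 0.004]
wrist_force: [-0.2, -0.5, 0.8]
gripper_width: 0.647
```

```bash
python3 look.py
```

```text
clk 18.9 tcp [ 460.6 -170.3  163.1] rv [3.112e+00 4.180e-01 3.000e-03] F [ 0.6 -1.   0. ] w 0.65
knob px [186.7, 174.9] 24 table [619.3 182.1] unit@tray [20.2  0.7]
knob px [355.5, 200.8] 16 table [ 546.2 -273.5] unit@tray 
knob px [401.1, 220.8] 24 table [ 491.7 -393.9] unit@tray 
knob px [284.1, 239.4] 17 table [444.2 -79.8] unit@tray 
knob px [401.4, 256.7] 30 table [ 396.8 -390.2] unit@tray
```

Call:
apply_moves --increments '[[[-0.3,0,0,-30,0,0,0],[-0.3,0,0,-25,0,0,0],[-0.3,0,0,-11,0,0,0],[-0.3,0,0,0,0,0,0],[0.2,0,0,0,0,0,0],[0.5,0,0,0,0,0,0],[1,0,0,0,0,0,0],[1,0,0,0,0,0,0]]]'

```text
clock: 19.7
tool_pos: [460.6, -170.5, 97.0]
orientation: [3.113, 0.417, 0.003]
wrist_force: [0.3, -0.4, 6.5]
gripper_width: 0.15
```

Call:
apply_moves --increments '[[[1,0,0,0,0,0,0],[1,0,0,0,0,0,0],[1,0,0,15,0,0,0],[1,0,0,40,0,0,0],[1,0,0,45,0,0,-0.02],[1,0,0,45,0,0,-0.03],[1,0,0,25,0,0,-0.03],[1,0,0,0,0,0,-0.03]]]'

```text
clock: 20.5
tool_pos: [461.6, -170.8, 270.0]
orientation: [3.128, 0.243, 0.012]
wrist_force: [-0.6, -0.4, -1.1]
gripper_width: 0.156
```

Call:
apply_moves --increments '[[[1,19.8,36.2,0,0,0,0],[1,19.8,36.2,0,0,0,0],[1,19.8,36.2,0,0,0,0],[1,19.8,36.2,0,0,0,0],[1,19.8,36.2,0,0,0,0],[1,19.8,36.2,0,0,0,0],[1,19.8,36.2,0,0,0,0],[1,20,36.2,0,0,0,0]]]'

```text
clock: 21.3
tool_pos: [618.4, 120.6, 264.2]
orientation: [3.131, 0.245, -0.004]
wrist_force: [0.2, -0.7, -0.7]
gripper_width: 0.156
```

Call:
apply_moves --increments '[[[1,0,0,0,0,0,0],[1,0,0,-35,0,0,0],[1,0,0,-40,0,0,0],[1,0,0,-20,0,0,0],[1,0,0,-9,0,0,0],[1,0,0,-3,0,0,0],[1,0,0,-1.5,0,0,0],[1,0,0,-0.8,0,0,0]]]'

```text
clock: 22.1
tool_pos: [619.2, 119.5, 157.7]
orientation: [-3.132, -0.246, -0.003]
wrist_force: [0.3, 1.3, -0.7]
gripper_width: 0.148
```

Call:
apply_moves --increments '[[[1,0,0,-0.5,0,0,0],[1,-0.1,0.9,0,0,0,0],[1,-0.2,0.9,0,0,0,0],[1,-0.1,0.9,0,0,0,0],[1,-0.2,0.9,0,0,0,0],[1,-0.1,0.9,0,0,0,0],[1,-0.1,0.5,0,0,0,0],[1,0,0,0,0,0,0]]]'

```text
clock: 22.9
tool_pos: [618.6, 123.7, 157.1]
orientation: [3.131, 0.245, 0.003]
wrist_force: [0.0, -3.1, 6.5]
gripper_width: 0.152
```

Call:
apply_moves --increments '[[[1,-0.1,0.8,0.3,0,0,0],[1,0,0,0,0,0,0],[0.6,0,0,0,0,0,0],[0.3,0,0,0,0,0,0],[0.3,0,0,0,0,0,0],[0.3,0,0,10,0,0,0],[0.3,0,0,40,0,0,0],[0.3,0,0,50,0,0,0]]]'

```text
clock: 23.7
tool_pos: [616.3, 125.1, 255.8]
orientation: [3.132, 0.247, -0.008]
wrist_force: [0.7, 0.1, 0.0]
gripper_width: 0.352
```

Call:
apply_moves --increments '[[[0.3,-17.2,-40,0,0,0,-0.053],[0.3,-17.2,-40,0,0,0,-0.053],[0.3,-17.2,-40,0,0,0,-0.053],[-0.3,-17.2,-40,0,0,0,-0.053],[-0.3,-17.2,-40,0,0,0,-0.053],[-0.3,-17.2,-40,0,0,0,-0.053],[-0.3,-17.2,-40,0,0,0,-0.053],[-0.3,-17.2,-40,0,0,0,-0.053]]]'

```text
clock: 24.5
tool_pos: [479.3, -196.1, 257.3]
orientation: [3.113, -0.421, 0.002]
wrist_force: [0.3, -0.6, 0.1]
gripper_width: 0.652
```

Call:
apply_moves --increments '[[[-0.3,-17.2,-40,-10,0,0,0],[-0.3,-16.9,-38.8,-30,0,0,0],[-0.3,0,0,-35,0,0,0],[-0.3,0,0,-20,0,0,0],[-0.3,0,0,0,0,0,0],[-0.3,0,0,0,0,0,0],[-0.3,0,0,0,0,0,0],[-0.3,0,0,0,0,0,0]]]'

```text
clock: 25.3
tool_pos: [447.5, -272.3, 164.0]
orientation: [3.113, -0.418, 0.004]
wrist_force: [1.1, 0.7, -0.5]
gripper_width: 0.648
```

```bash
python3 - <<'E'
from look import *
im=look(); q=env.read_camera("side")
a=cv2.resize(im[150:235,115:235],None,fx=5,fy=5,interpolation=cv2.INTER_CUBIC)
b=cv2.resize(im[175:260,265:415],None,fx=4,fy=4,interpolation=cv2.INTER_CUBIC)
b=cv2.copyMakeBorder(b,0,0,0,600-b.shape[1] if b.shape[1]<600 else 0,cv2.BORDER_CONSTANT)[:, :600]
cv2.imwrite("pics/d4.png",cv2.resize(np.vstack([a,b[:170]]),None,fx=1,fy=1))
E
```

```text
clk 25.35 tcp [ 447.3 -272.3  163.8] rv [ 3.113e+00 -4.180e-01  3.000e-03] F [0.4 0.4 0.2] w 0.648
knob px [205.0, 172.0] 21 table [626.9 132.6] unit@tray [ 20.1 -46.7]
knob px [186.3, 175.0] 24 table [619.  183.2] unit@tray [20.1  1.7]
knob px [355.6, 200.9] 21 table [ 545.9 -273.8] unit@tray 
knob px [284.1, 239.4] 17 table [444.2 -79.8] unit@tray
```

View pics/d4.png

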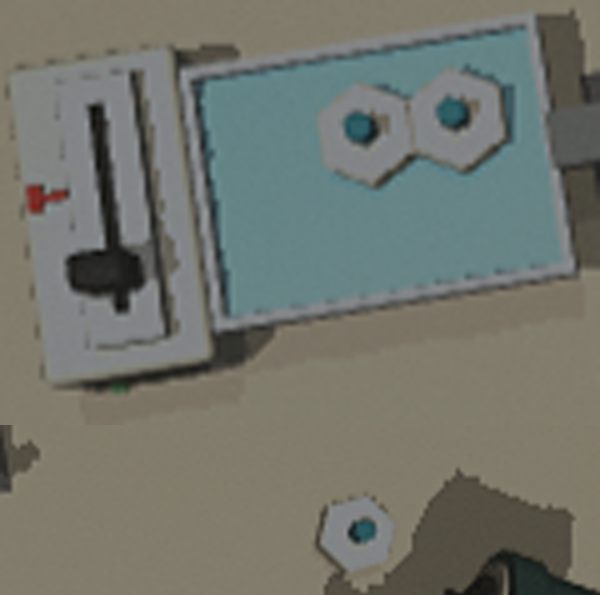

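Call:
apply_moves --increments '[[[-0.3,35,0,0,0,0,0],[-0.3,40,0,0,0,0,0],[-0.3,25,0,-20,0,0,0],[-0.3,0,0,-30,0,0,0],[-0.3,0,0,-15.5,0,0,0],[-0.3,0,0,0,0,0,0],[0.2,0,0,0,0,0,0],[0.5,0,0,0,0,0,0]]]'

```text
clock: 26.2
tool_pos: [546.9, -272.8, 98.5]
orientation: [3.113, -0.419, 0.003]
wrist_force: [0.6, 0.1, 0.0]
gripper_width: 0.318
```

Call:
apply_moves --increments '[[[1,0,0,0,0,0,0],[1,0,0,0,0,0,0],[1,0,0,0,0,0,0],[1,0,0,0,0,0,0],[1,0,0,30,0,0,0],[1,0,0,45,0,0,0.04],[1,0,0,50,0,0,0.053],[1,0,0,45,0,0,0.053]]]'

```text
clock: 27.0
tool_pos: [546.4, -272.1, 269.3]
orientation: [3.136, -0.187, 0.001]
wrist_force: [0.9, -0.9, -0.4]
gripper_width: 0.151
```

Call:
apply_moves --increments '[[[1,5,45,0,0,0,0.035],[1,5,45,0,0,0,0.035],[1,5,45,0,0,0,0.035],[1,5,45,0,0,0,0.035],[1,5,45,0,0,0,0.035],[1,5,45,0,0,0,0.035],[1,5,45,0,0,0,0.035],[1,5,45,0,0,0,0.035]]]'

```text
clock: 27.8
tool_pos: [586.3, 89.4, 267.2]
orientation: [3.131, 0.251, 0.0]
wrist_force: [0.1, -0.4, -1.0]
gripper_width: 0.15
```

Call:
apply_moves --increments '[[[1,5,45,0,0,0,0],[1,5,45,0,0,0,0],[1,5.5,47.2,0,0,0,0],[1,0,0,-20,0,0,0],[1,0,0,-35,0,0,0],[1,0,0,-30,0,0,0],[1,0,0,-15,0,0,0],[1,0,0,0,0,0,0]]]'

```text
clock: 28.6
tool_pos: [600.8, 224.3, 164.7]
orientation: [3.13, 0.249, -0.007]
wrist_force: [-0.4, -0.1, -1.2]
gripper_width: 0.148
```

Call:
apply_moves --increments '[[[1,0,0,-6,0,0,0],[1,0,0,-2,0,0,0],[1,0,0,-1.5,0,0,0],[1,0,0,-0.4,0,0,0],[1,0,0,0,0,0,0],[1,0,0,0,0,0,0],[1,0,0,0,0,0,0],[1,0,0,0,0,0,0]]]'

```text
clock: 29.4
tool_pos: [602.6, 225.0, 158.4]
orientation: [-3.132, -0.249, -0.003]
wrist_force: [-0.4, -1.3, 6.1]
gripper_width: 0.151
```

```bash
python3 - <<'E'
from look import *
im=look(); q=env.read_camera("side")
a=cv2.resize(im[150:235,115:235],None,fx=3.3,fy=3.3,interpolation=cv2.INTER_CUBIC)
b=cv2.resize(q[200:320,205:285],None,fx=5,fy=5,interpolation=cv2.INTER_CUBIC)
a=cv2.copyMakeBorder(a,0,b.shape[0]-a.shape[0],0,0,cv2.BORDER_CONSTANT)
cv2.imwrite("pics/d5.png",cv2.convertScaleAbs(np.hstack([a,b]),alpha=1.4))
E
```

```text
clk 29.45 tcp [602.6 225.1 158.5] rv [-3.132e+00 -2.490e-01 -3.000e-03] F [-2.  -1.6  5.1] w 0.151
knob px [205.0, 172.0] 21 table [626.9 132.6] unit@tray [ 20.1 -46.7]
knob px [186.3, 175.1] 22 table [618.7 183.2] unit@tray [19.9  1.7]
knob px [401.1, 220.9] 22 table [ 491.5 -393.9] unit@tray 
knob px [284.1, 239.5] 15 table [443.9 -79.8] unit@tray 
knob px [364.0, 246.0] 21 table [ 425.5 -292. ] unit@tray 
knob px [401.9, 256.8] 23 table [ 396.5 -391.6] unit@tray
```

View pics/d5.png

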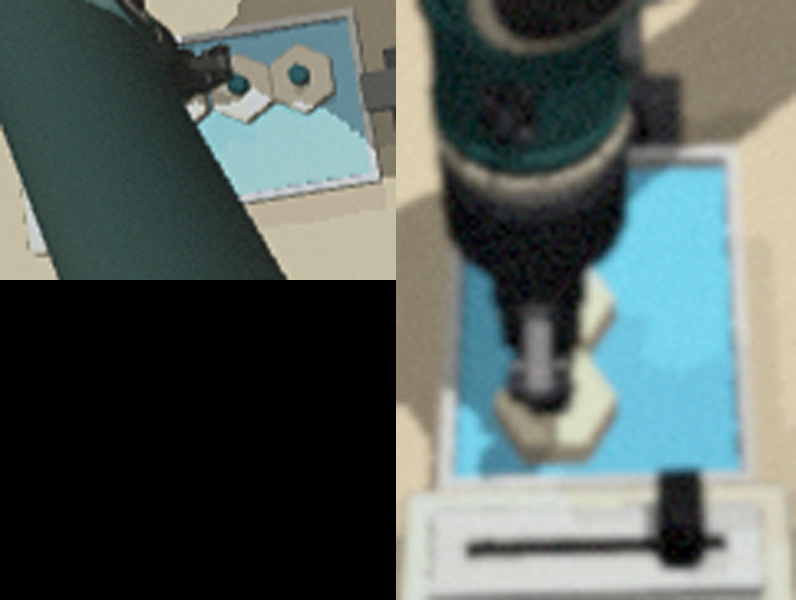

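Call:
apply_moves --increments '[[[1,0,0,0.5,0,0,0],[1,0.2,-1,0,0,0,0],[1,0.1,-1,0,0,0,0],[1,0.2,-1,0,0,0,0],[1,0.1,-1,0,0,0,0],[1,0.2,-1,0,0,0,0],[1,0,0,0,0,0,0],[1,0,0,0,0,0,0]]]'

```text
clock: 30.3
tool_pos: [603.0, 221.5, 158.5]
orientation: [-3.129, -0.25, -0.003]
wrist_force: [-0.4, 3.1, 6.4]
gripper_width: 0.148
```

Call:
apply_moves --increments '[[[1,0,0,1,0,0,0],[1,0,0,0.8,0,0,0],[1,0,0,0,0,0,0],[1,0.1,-0.5,0,0,0,0],[1,0.1,-0.5,0,0,0,0],[1,0,0,0,0,0,0],[1,0,0,0,0,0,0],[1,0,0,0,0,0,0]]]'

```text
clock: 31.1
tool_pos: [603.1, 218.7, 159.4]
orientation: [3.131, 0.249, 0.0]
wrist_force: [0.4, 0.4, -0.2]
gripper_width: 0.151
```

Call:
apply_moves --increments '[[[1,0,0,-0.8,0,0,0],[1,0,0,0,0,0,0],[0.6,0,0,0,0,0,0],[0.3,0,0,0,0,0,0],[0.3,0,0,0,0,0,0],[0.3,0,0,10,0,0,0],[0.3,0,0,40,0,0,0],[0.3,0,0,50,0,0,0]]]'

```text
clock: 31.9
tool_pos: [602.0, 218.4, 258.2]
orientation: [3.131, 0.249, -0.007]
wrist_force: [1.1, 0.5, 0.4]
gripper_width: 0.35
```

Call:
apply_moves --increments '[[[0.3,-15,-42.5,0,0,0,-0.01],[0.3,-15,-42.5,0,0,0,-0.01],[0.3,-15,-42.5,0,0,0,-0.01],[-0.3,-15,-42.5,0,0,0,-0.01],[-0.3,-15,-42.5,0,0,0,-0.01],[-0.3,-15,-42.5,0,0,0,0],[-0.3,-15,-42.5,0,0,0,0],[-0.3,-15,-42.5,0,0,0,0]]]'

```text
clock: 32.7
tool_pos: [482.4, -122.6, 259.6]
orientation: [3.136, 0.171, 0.002]
wrist_force: [0.8, 0.2, -0.2]
gripper_width: 0.649
```

Call:
apply_moves --increments '[[[-0.3,-15,-42.5,0,0,0,0],[-0.3,-15,-42.5,0,0,0,0],[-0.3,-15,-42.5,-10,0,0,0],[-0.3,-12,-42,-30,0,0,0],[-0.3,0,0,-35,0,0,0],[-0.3,0,0,-20,0,0,0],[-0.3,0,0,0,0,0,0],[-0.3,0,0,0,0,0,0]]]'

```text
clock: 33.5
tool_pos: [427.3, -288.1, 166.1]
orientation: [3.137, 0.172, 0.001]
wrist_force: [0.6, 0.2, 0.9]
gripper_width: 0.649
```

```bash
python3 - <<'E'
from look import *
im=look()
a=cv2.resize(im[150:235,115:235],None,fx=6,fy=6,interpolation=cv2.INTER_CUBIC)
cv2.imwrite("pics/d6.png",a)
E
```

```text
clk 33.55 tcp [ 427.7 -288.2  166.7] rv [3.136e+00 1.720e-01 3.000e-03] F [0.7 0.4 0.9] w 0.647
knob px [205.2, 171.8] 23 table [627.5 132.1] unit@tray [ 20.5 -47.3]
knob px [186.8, 174.9] 23 table [619.3 181.8] unit@tray [20.2  0.4]
knob px [168.1, 178.2] 23 table [610.5 232.3] unit@tray [19.5 48.8]
knob px [284.1, 239.4] 17 table [444.2 -79.8] unit@tray
```

View pics/d6.png

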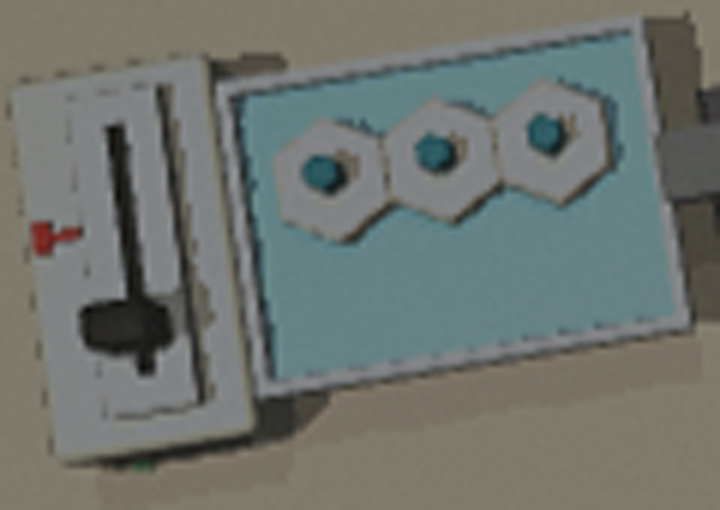

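Call:
apply_moves --increments '[[[-0.3,-1.1,-1.9,-20,0,0,0],[-0.3,-1.1,-1.9,-25,0,0,0],[-0.3,0,0,-15,0,0,0],[-0.3,0,0,-9.5,0,0,0],[-0.3,0,0,0,0,0,0],[0.2,0,0,0,0,0,0],[0.5,0,0,0,0,0,0],[0.5,0,0,0,0,0,0]]]'

```text
clock: 34.35
tool_pos: [425.0, -292.2, 96.7]
orientation: [3.136, 0.171, 0.002]
wrist_force: [-0.2, 0.3, 0.0]
gripper_width: 0.253
```

Call:
apply_moves --increments '[[[1,0,0,0,0,0,0],[1,0,0,0,0,0,0],[1,0,0,0,0,0,0],[1,0,0,20,0,0,0.01],[1,0,0,40,0,0,0.01],[1,0,0,40,0,0,0.01],[1,0,0,40,0,0,0.01],[1,0,0,30,0,0,0.01]]]'

```text
clock: 35.15
tool_pos: [424.7, -292.1, 268.3]
orientation: [3.13, 0.25, 0.003]
wrist_force: [0.5, -0.8, 0.2]
gripper_width: 0.151
```

Call:
apply_moves --increments '[[[1,12,36,0,0,0,0],[1,12,36,0,0,0,0],[1,12,36,0,0,0,0],[1,12,36,0,0,0,0],[1,12,36,0,0,0,0],[1,12,36,0,0,0,0],[1,12,36,0,0,0,0],[1,12,36,0,0,0,0]]]'

```text
clock: 35.95
tool_pos: [520.6, -2.6, 265.8]
orientation: [3.132, 0.249, -0.0]
wrist_force: [0.4, 0.1, -1.9]
gripper_width: 0.149
```

Call:
apply_moves --increments '[[[1,12,36,0,0,0,0],[1,12,36,0,0,0,0],[1,12,36,0,0,0,0],[1,10.5,36.2,0,0,0,0],[1,0,0,-30,0,0,0],[1,0,0,-30,0,0,0],[1,0,0,0,0,0,0],[1,0,0,0,0,0,0]]]'

```text
clock: 36.75
tool_pos: [566.9, 140.1, 205.8]
orientation: [3.132, 0.249, -0.002]
wrist_force: [0.4, 0.6, -0.4]
gripper_width: 0.154
```

Call:
apply_moves --increments '[[[1,0,0,-20,0,0,0],[1,0,0,-15,0,0,0],[1,0,0,-8,0,0,0],[1,0,0,-3,0,0,0],[1,0,0,-1.5,0,0,0],[1,0,0,0,0,0,0],[1,0,0,0,0,0,0],[1,0,0,0,0,0,0]]]'

```text
clock: 37.55
tool_pos: [567.2, 140.3, 158.7]
orientation: [-3.132, -0.249, -0.001]
wrist_force: [0.2, -0.7, -0.2]
gripper_width: 0.157
```

Call:
apply_moves --increments '[[[1,0,0,-0.6,0,0,0],[1,1,0.2,0,0,0,0],[1,1,0.1,0,0,0,0],[1,1,0.2,0,0,0,0],[1,1,0.2,0,0,0,0],[1,1,0.1,0,0,0,0],[1,0,0,0,0,0,0],[1,0,0,0,0,0,0]]]'

```text
clock: 38.35
tool_pos: [572.0, 141.0, 157.6]
orientation: [3.132, 0.249, -0.0]
wrist_force: [-0.0, -0.2, -1.3]
gripper_width: 0.152
```

Call:
apply_moves --increments '[[[1,0.5,0.1,0,0,0,0],[1,0.5,0.1,0,0,0,0],[1,0.5,0.1,0,0,0,0],[1,0.3,0,0,0,0,0],[1,0,0,0,0,0,0],[1,0,0,0,0,0,0],[1,0,0,0,0,0,0],[1,0,0,0,0,0,0]]]'

```text
clock: 39.15
tool_pos: [573.8, 141.3, 157.6]
orientation: [3.132, 0.249, -0.0]
wrist_force: [-0.9, 0.1, -0.2]
gripper_width: 0.155
```

```bash
python3 look.py
```

```text
clk 39.2 tcp [573.8 141.3 157.6] rv [3.132 0.249 0.   ] F [-0.   0.9 -1.7] w 0.148
knob px [205.7, 171.4] 18 table [628.6 130.7] unit@tray [ 21.3 -48.7]
knob px [401.2, 220.9] 23 table [ 491.5 -394.2] unit@tray 
knob px [284.1, 239.4] 17 table [444.2 -79.8] unit@tray 
knob px [401.9, 256.8] 23 table [ 396.5 -391.6] unit@tray 
knob px [270.0, 375.4] 9 table [ 99.  -39.3] unit@tray
```

Call:
apply_moves --increments '[[[1,0,0,-0.5,0,0,0],[1,0,0,0,0,0,0],[0.6,0,0,0,0,0,0],[0.3,0,0,0,0,0,0],[0.3,0,0,0,0,0,0],[0.3,0,0,10,0,0,0],[0.3,0,0,40,0,0,0],[0.3,0,0,50,0,0,0]]]'

```text
clock: 40.0
tool_pos: [572.7, 141.0, 257.0]
orientation: [3.131, 0.249, -0.007]
wrist_force: [1.3, -0.1, 0.1]
gripper_width: 0.352
```

Call:
apply_moves --increments '[[[0.3,-6,-38,0,0,0,-0.011],[0.3,-6,-38,0,0,0,-0.011],[0.3,-6,-38,0,0,0,-0.011],[-0.3,-6,-38,0,0,0,-0.011],[-0.3,-6,-38,0,0,0,-0.011],[-0.3,-6,-38,0,0,0,-0.011],[-0.3,-6,-38,0,0,0,-0.011],[-0.3,-6,-38,0,0,0,-0.01]]]'

```text
clock: 40.8
tool_pos: [525.6, -164.1, 258.2]
orientation: [3.139, 0.112, 0.002]
wrist_force: [1.7, -0.4, 1.1]
gripper_width: 0.65
```

Call:
apply_moves --increments '[[[-0.3,-6,-38,0,0,0,0],[-0.3,-6,-38,0,0,0,0],[-0.3,-6,-38,0,0,0,0],[-0.3,-6,-38,0,0,0,0],[-0.3,-6,-38,-20,0,0,0],[-0.3,-5,-41,-30,0,0,0],[-0.3,0,0,-30,0,0,0],[-0.3,0,0,0,0,0,0]]]'

```text
clock: 41.6
tool_pos: [488.2, -392.8, 174.1]
orientation: [-3.135, -0.109, 0.009]
wrist_force: [-0.6, 0.3, -0.8]
gripper_width: 0.648
```

```bash
python3 look.py
```

```text
clk 41.65 tcp [ 490.2 -392.   176.6] rv [-3.136 -0.112  0.004] F [1.3 0.5 2. ] w 0.652
knob px [205.2, 171.6] 23 table [628.  132.1] unit@tray [ 21.  -47.4]
knob px [186.5, 174.4] 23 table [620.6 182.7] unit@tray [21.6  1. ]
knob px [168.1, 178.2] 23 table [610.5 232.3] unit@tray [19.5 48.8]
knob px [198.2, 188.9] 22 table [580.8 150.5] unit@tray [-20.3 -23.2]
knob px [498.8, 201.8] 20 table [ 541.3 -660.1] unit@tray 
knob px [508.8, 203.6] 13 table [ 536.3 -686.7] unit@tray 
knob px [487.4, 208.3] 13 table [ 523.9 -628. ] unit@tray 
knob px [495.5, 211.7] 13 table [ 514.6 -649.1] unit@tray 
knob px [509.7, 214.3] 18 table [ 507.4 -686.8] unit@tray 
knob px [488.2, 215.7] 21 table [ 504.  -628.7] unit@tray 
knob px [508.8, 231.1] 16 table [ 462.6 -680.9] unit@tray 
knob px [284.1, 239.4] 17 table [444.2 -79.8] unit@tray 
knob px [474.5, 243.5] 12 table [ 430.3 -586.7] unit@tray 
knob px [402.0, 257.0] 21 table [ 396.  -391.8] unit@tray 
knob px [480.1, 299.3] 9 table [ 285.4 -591.4] unit@tray 
knob px [487.9, 330.0] 25 table [ 207.5 -606.2] unit@tray 
knob px [499.8, 329.1] 15 table [ 209.6 -637.3] unit@tray 
knob px [495.3, 331.8] 13 table [ 202.9 -625.1] unit@tray 
knob px [499.5, 337.6] 15 table [ 188.3 -634.9] unit@tray 
knob px [489.5, 338.6] 10 table [ 186.  -608.8] unit@tray 
knob px [499.6, 345.8] 25 table [ 167.9 -633.6] unit@tray 
knob px [489.8, 357.2] 9 table [ 139.8 -606.2] unit@tray 
knob px [493.9, 359.9] 13 table [ 133.  -616.2] unit@tray
```

Call:
apply_moves --increments '[[[-0.3,0.5,-1.3,-25,0,0,0],[-0.3,0,0,-25,0,0,0],[-0.3,0,0,-20,0,0,0],[-0.3,0,0,-9,0,0,0],[-0.3,0,0,0,0,0,0],[0.2,0,0,0,0,0,0],[0.5,0,0,0,0,0,0],[0.5,0,0,0,0,0,0]]]'

```text
clock: 42.45
tool_pos: [492.0, -394.5, 100.1]
orientation: [3.138, 0.113, 0.002]
wrist_force: [0.1, 0.7, 0.2]
gripper_width: 0.25
```

Call:
apply_moves --increments '[[[0.5,0,0,-3,0,0,0],[1,0,0,0,0,0,0],[1,0,0,0,0,0,0],[1,0,0,0,0,0,0],[1,0,0,25,0,0,0.02],[1,0,0,45,0,0,0.02],[1,0,0,45,0,0,0.02],[1,0,0,45,0,0,0.02]]]'

```text
clock: 43.25
tool_pos: [491.1, -393.8, 257.0]
orientation: [-3.132, -0.24, 0.001]
wrist_force: [0.7, -0.8, -0.5]
gripper_width: 0.156
```

Call:
apply_moves --increments '[[[1,4.5,39,10,0,0,0.007],[1,4.5,39,0,0,0,0],[1,4.5,39,0,0,0,0],[1,4.5,39,0,0,0,0],[1,4.5,39,0,0,0,0],[1,4.5,39,0,0,0,0],[1,4.5,39,0,0,0,0],[1,4.5,39,0,0,0,0]]]'

```text
clock: 44.05
tool_pos: [527.2, -80.6, 265.7]
orientation: [3.132, 0.249, -0.0]
wrist_force: [1.2, -0.7, -0.3]
gripper_width: 0.151
```

Call:
apply_moves --increments '[[[1,4.5,39,0,0,0,0],[1,4.5,39,0,0,0,0],[1,4.5,39,0,0,0,0],[1,4.5,39,0,0,0,0],[1,4.5,39,0,0,0,0],[1,4.5,39,0,0,0,0],[1,5,39,0,0,0,0],[1,0,0,0,0,0,0]]]'

```text
clock: 44.85
tool_pos: [558.2, 197.8, 265.9]
orientation: [-3.126, -0.262, -0.0]
wrist_force: [0.1, 0.3, 0.5]
gripper_width: 0.154
```

Call:
apply_moves --increments '[[[1,0,0,-30,0,0,0],[1,0,0,-30,0,0,0],[1,0,0,-30,0,0,0],[1,0,0,-10,0,0,0],[1,0,0,0,0,0,0],[1,0,0,0,0,0,0],[1,0,0,0,0,0,0],[1,0,0,0,0,0,0]]]'

```text
clock: 45.65
tool_pos: [560.1, 191.1, 167.3]
orientation: [-3.131, -0.249, -0.004]
wrist_force: [0.2, 0.6, -0.7]
gripper_width: 0.149
```

Call:
apply_moves --increments '[[[1,0,0,-6,0,0,0],[1,0,0,-2,0,0,0],[1,0,0,-1,0,0,0],[1,0,0,-0.4,0,0,0],[1,0,0,0,0,0,0],[1,0,0,0,0,0,0],[1,0,0,0,0,0,0],[1,0,0,0,0,0,0]]]'

```text
clock: 46.45
tool_pos: [559.5, 190.9, 156.5]
orientation: [3.132, 0.249, 0.0]
wrist_force: [0.4, -0.9, -0.3]
gripper_width: 0.151
```

Call:
apply_moves --increments '[[[1,0,0,-0.5,0,0,0],[1,1.1,-0.4,0,0,0,0],[1,1.1,-0.4,0,0,0,0],[1,1.1,-0.5,0,0,0,0],[1,1.1,-0.5,0,0,0,0],[1,1.1,-0.4,0,0,0,0],[1,1.1,-0.4,0,0,0,0],[1,0,0,0,0,0,0]]]'

```text
clock: 47.25
tool_pos: [566.0, 188.4, 155.9]
orientation: [-3.132, -0.249, 0.0]
wrist_force: [-1.0, 0.5, 1.4]
gripper_width: 0.152
```

```bash
python3 look.py
```

```text
clk 47.3 tcp [566.  188.4 155.9] rv [-3.132 -0.249  0.   ] F [-0.8  0.8  0.5] w 0.147
knob px [205.4, 171.6] 22 table [628.  131.5] unit@tray [ 20.9 -47.9]
knob px [186.7, 174.4] 23 table [620.6 182.1] unit@tray [21.5  0.5]
knob px [284.0, 239.3] 18 table [444.4 -79.5] unit@tray 
knob px [401.9, 256.8] 23 table [ 396.5 -391.6] unit@tray
```

Call:
apply_moves --increments '[[[1,0,0,0,0,0,0],[1,0,0,0,0,0,0],[0.6,0,0,0,0,0,0],[0.3,0,0,0,0,0,0],[0.3,0,0,0,0,0,0],[0.3,0,0,10,0,0,0],[0.3,0,0,40,0,0,0],[0.3,0,0,50,0,0,0]]]'

```text
clock: 48.1
tool_pos: [565.0, 187.8, 255.7]
orientation: [3.131, 0.249, -0.007]
wrist_force: [0.7, 0.9, -0.1]
gripper_width: 0.35
```

Call:
apply_moves --increments '[[[0.3,-5,-40,0,0,0,0],[0.3,-5,-40,0,0,0,0],[0.3,-5,-40,0,0,0,0],[0.3,-5,-40,0,0,0,0],[0.3,-5,-40,0,0,0,0],[0.3,-5,-40,0,0,0,0],[0.3,-5,-40,0,0,0,0],[0.3,-5,-40,0,0,0,0]]]'

```text
clock: 48.9
tool_pos: [525.8, -133.3, 256.9]
orientation: [3.131, 0.249, 0.002]
wrist_force: [0.5, -0.6, -0.3]
gripper_width: 0.352
```

```bash
python3 - <<'E'
from look import *
im=look(); q=env.read_camera("side")
a=cv2.resize(im[155:235,115:235],None,fx=4.6,fy=4.6,interpolation=cv2.INTER_CUBIC)
b=cv2.resize(q[195:345,200:285],None,fx=2.8,fy=2.8,interpolation=cv2.INTER_CUBIC)
h=max(a.shape[0],b.shape[0]); a,b=[cv2.copyMakeBorder(i,0,h-i.shape[0],0,0,cv2.BORDER_CONSTANT) for i in(a,b)]
cv2.imwrite("pics/d7.png",cv2.convertScaleAbs(np.hstack([a,b]),alpha=1.3))
E
```

```text
clk 48.95 tcp [ 524.5 -141.6  256.5] rv [ 3.128e+00  2.340e-01 -1.000e-03] F [-0.8 -6.7  0.1] w 0.349
knob px [205.3, 171.6] 24 table [628.  131.8] unit@tray [ 21.  -47.6]
knob px [186.5, 174.4] 23 table [620.6 182.7] unit@tray [21.6  1. ]
knob px [168.0, 177.7] 22 table [611.9 232.6] unit@tray [20.8 48.9]
knob px [198.2, 188.8] 23 table [581.1 150.5] unit@tray [-20.1 -23.3]
knob px [179.5, 192.0] 23 table [572.7 200.8] unit@tray [-20.5  25. ]
knob px [284.1, 239.4] 17 table [444.2 -79.8] unit@tray 
knob px [401.6, 256.7] 29 table [ 396.8 -390.8] unit@tray
```

View pics/d7.png

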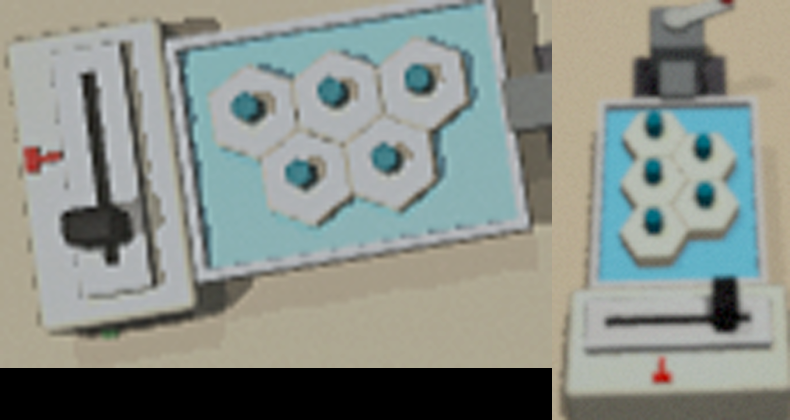

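```bash
python3 - <<'E'
from look import *
av={n:np.mean([env.read_camera(n).astype(float) for _ in range(8)],0) for n in("top","side")}
for n in av: np.save(f"{n}.npy",av[n])
def wc(im,w,p,r=7):
    u,v=np.round(p).astype(int); s=np.s_[v-r:v+r+1,u-r:u+r+1]; yy,xx=np.mgrid[s[0],s[1]]; W_=w[s]; return np.array([(W_*xx).sum(),(W_*yy).sum()])/W_.sum()
U3=lambda x,y,z:W(U,(x,y,z))
from itertools import combinations
names=dict(Ar=(21,-47.6),A0=(21.6,1),Al=(20.8,48.9),Br=(-20.1,-23.3),Bl=(-20.5,25))
for n in("top","side"):
    im=av[n]; w=np.clip((130-im[...,2])/60,0,1)*(im[...,0]<160)*np.clip((135-im[...,0])/40,0,1)*np.clip((im[...,0]-im[...,2]-10)/20,0,1)
    P={k:toU(plane(n,*wc(im,w,proj(n,U3(*p,95)),6),95)) for k,p in names.items()}
    print(n,P); print({a+b:round(float(np.hypot(*(P[a]-P[b]))),1) for a,b in combinations(P,2) if np.hypot(*(P[a]-P[b]))<60})
    b,g,r=im[...,0],im[...,1],im[...,2]; w=np.clip((r-1.5*np.maximum(g,b))/60,0,1); c=wc(im,w,proj(n,U3(13,172,77)),6); print("mark",c,toU(plane(n,*c,77)),w.sum())
    w=np.clip((55-im.max(2))/25,0,1); p=proj(n,U3(-36,136,129)); c=wc(im,w,p,6); print("dimmer px",c,toU(plane(n,*c,115)))
E
```

```text
top {'Ar': array([ 21.5, -47.2]), 'A0': array([21.8,  1.1]), 'Al': array([21.1, 49.4]), 'Br': array([-19.8, -22.9]), 'Bl': array([-20.6,  25.1])}
{'ArA0': 48.3, 'ArBr': 47.9, 'A0Al': 48.3, 'A0Br': 48.0, 'A0Bl': 48.7, 'AlBl': 48.3, 'BrBl': 48.0}
mark [122.61096339 189.00293175] [ 13.7 172.7] 144.81979166666667
dimmer px [134.8335342  203.80815005] [-34.7 135.3]
side {'Ar': array([ 20.6, -50.3]), 'A0': array([20.9,  0.4]), 'Al': array([20.1, 48.5]), 'Br': array([-20.7, -23.4]), 'Bl': array([-21.4,  24.6])}
{'ArA0': 50.7, 'ArBr': 49.3, 'A0Al': 48.1, 'A0Br': 47.9, 'A0Bl': 48.7, 'AlBl': 47.9, 'BrBl': 48.0}
mark [238.77066745 328.43684262] [ 13.3 172.1] 294.12812499999995
dimmer px [261.26959915 300.25115289] [-34.4 130.1]
```

Call:
apply_moves --increments '[[[0.3,0,0,0,0,0,0.1],[0.3,1,35,0,0,0,0.1],[-0.3,1,35,0,0,0,0.1],[-0.3,1,35,0,0,0,0.1],[-0.3,1,35,0,0,0,0.1],[-0.3,1,35,0,0,0,0.1],[-0.3,1,35,0,0,0,0.1],[-0.3,1,35,0,0,0,0.1]]]'

```text
clock: 50.6
tool_pos: [533.0, 114.5, 256.0]
orientation: [2.785, 1.454, 0.0]
wrist_force: [0.3, -0.7, -1.0]
gripper_width: 0.648
```

Call:
apply_moves --increments '[[[-0.3,1,35,0,0,0,0.1],[-0.3,1,35,0,0,0,0.1],[-0.3,1,35,0,0,0,0.1],[-0.3,0,35,0,0,0,0.1],[-0.3,0,30,0,0,0,0.1],[-0.3,0,10,0,0,0,0.1],[-0.3,0,0,0,0,0,0.1],[-0.3,0,0,0,0,0,0.07]]]'

```text
clock: 51.4
tool_pos: [535.8, 293.9, 255.7]
orientation: [-2.034, -2.394, 0.0]
wrist_force: [1.1, -1.1, -0.1]
gripper_width: 0.65
```

```bash
python3 - <<'E'
from look import *
s=env.state();print({k:np.round(s[k],3) for k in("tool_pos","orientation","wrist_force","qpos")})
X=tri((134.83,203.81),(261.27,300.25));print(X,toU(X))
E
```

```text
{'tool_pos': array([535.824, 293.903, 255.657]), 'orientation': array([-2.034, -2.394,  0.   ]), 'wrist_force': array([ 1.054, -1.115, -0.076]), 'qpos': array([ 0.021,  0.603, -0.804,  1.706,  0.491,  1.046, -0.785])}
[534.67423039 293.96001055 120.69899359] [-34.9 133.6]
```

Call:
apply_moves --increments '[[[-0.3,-1,0,-30,0,0,0],[-0.3,0,0,-30,0,0,0],[-0.3,0,0,-18,0,0,0],[-0.3,0,0,-8,0,0,0],[-0.3,0,0,0,0,0,0],[0.1,0,0,0,0,0,0],[0.4,0,0,0,0,0,0],[0.4,0,0,0,0,0,0]]]' --grip_force 20

```text
clock: 52.2
tool_pos: [535.5, 293.6, 171.0]
orientation: [2.039, 2.389, 0.003]
wrist_force: [0.1, -1.0, 0.4]
gripper_width: 0.298
```

Call:
apply_moves --increments '[[[1,0,0,0,0,0,0],[1,0,0,0,0,0,0],[1,0,0,0,0,0,0],[1,0,0,0,0,0,0],[1,0,0,0,0,0,0],[1,0,0,0,0,0,0],[1,0,0,0,0,0,0],[1,0,0,0,0,0,0]]]'

```text
clock: 53.0
tool_pos: [535.4, 293.5, 170.8]
orientation: [2.039, 2.389, 0.002]
wrist_force: [0.0, -1.1, 6.3]
gripper_width: 0.235
```

Call:
apply_moves --increments '[[[1,4,0.6,0,0,0,0],[1,8,1.3,0,0,0,0],[1,8,1.3,0,0,0,0],[1,8,1.2,0,0,0,0],[1,8,1.3,0,0,0,0],[1,7,1.1,0,0,0,0],[1,4.1,0.6,0,0,0,0],[1,0,0,0,0,0,0]]]'

```text
clock: 53.8
tool_pos: [583.2, 301.0, 170.9]
orientation: [2.039, 2.389, 0.003]
wrist_force: [0.6, -0.1, 4.3]
gripper_width: 0.231
```

Call:
apply_moves --increments '[[[1,0,0,0,0,0,0],[1,0,0,0,0,0,0],[0.6,0,0,0,0,0,0],[0.2,0,0,0,0,0,0],[-0.2,0,0,0,0,0,0],[-0.2,0,0,0,0,0,0],[-0.2,0,0,20,0,0,0],[-0.2,0,0,40,0,0,0]]]'

```text
clock: 54.6
tool_pos: [580.5, 299.3, 226.8]
orientation: [-2.037, -2.388, 0.011]
wrist_force: [1.0, -0.1, -0.5]
gripper_width: 0.597
```

Call:
apply_moves --increments '[[[-0.2,0,0,30,0,0,0],[-0.2,-10,-30,0,0,0,0],[-0.2,-10,-35,0,0,0,0],[-0.2,-10,-35,0,0,0,0],[-0.2,-10,-35,0,0,0,0],[-0.2,-10,-35,0,0,0,0],[-0.2,-10,-35,0,0,0,0],[-0.2,-10,-35,0,0,0,0]]]'

```text
clock: 55.4
tool_pos: [511.2, 59.3, 259.6]
orientation: [-2.039, -2.39, 0.001]
wrist_force: [0.7, -0.3, 0.2]
gripper_width: 0.6
```

Call:
apply_moves --increments '[[[-0.2,0,-35,0,0,0,0],[-0.2,0,-35,0,0,0,0],[-0.2,0,-35,0,0,0,0],[-0.2,0,-35,0,0,0,0],[-0.2,0,-35,0,0,0,0],[-0.2,0,-20,0,0,0,0],[-0.2,0,0,0,0,0,0],[-0.2,0,0,0,0,0,0]]]'

```text
clock: 56.2
tool_pos: [511.8, -133.8, 259.7]
orientation: [-2.039, -2.389, -0.001]
wrist_force: [0.4, -0.5, -0.3]
gripper_width: 0.599
```

```bash
cat > fin.py <<'E'
from look import *
from itertools import combinations
s=env.state(); print(s["clock"],s["tool_pos"].round(1))
av={n:np.mean([env.read_camera(n).astype(float) for _ in range(8)],0) for n in("top","side")}
def wc(w,p,r=6):
    u,v=np.round(p).astype(int); s=np.s_[v-r:v+r+1,u-r:u+r+1]; yy,xx=np.mgrid[s[0],s[1]]; k=w[s]; return np.array([(k*xx).sum(),(k*yy).sum()])/k.sum()
names=dict(Ar=(21,-47.6),A0=(21.6,1),Al=(20.8,48.9),Br=(-20.1,-23.3),Bl=(-20.5,25)); D={}
for n in av:
    im=av[n]; b,g,r=im[...,0],im[...,1],im[...,2]
    w=np.clip((130-r)/60,0,1)*np.clip((135-b)/40,0,1)*np.clip((b-r-10)/20,0,1)
    P={k:toU(plane(n,*wc(w,proj(n,W(U,(*p,95)))),95)) for k,p in names.items()}
    print(n,{a+b:round(float(np.hypot(*(P[a]-P[b]))),1) for a,b in combinations(P,2) if np.hypot(*(P[a]-P[b]))<60})
    w=np.clip((r-1.5*np.maximum(g,b))/60,0,1); c=wc(w,proj(n,W(U,(13,172,77)))); print("mark",toU(plane(n,*c,77)))
    w=np.clip((55-im.max(2))/25,0,1); D[n]=wc(w,proj(n,W(U,(13.5,134,115)))); print("dimmer",toU(plane(n,*D[n],118)))
X=tri(D["top"],D["side"]); print("dimmer tri",toU(X),X[2])
a=cv2.resize(av["top"][145:235,110:275],None,fx=4.8,fy=4.8,interpolation=cv2.INTER_CUBIC)
cv2.imwrite("pics/f1.png",a*1.3); q=av["side"]; cv2.imwrite("pics/f2.png",cv2.resize(q[185:350,190:340],None,fx=3.6,fy=3.6,interpolation=cv2.INTER_CUBIC)*1.3)
E
python3 fin.py
```

```text
56.2 [ 511.8 -133.8  259.7]
top {'ArA0': 48.3, 'ArBr': 47.9, 'A0Al': 48.3, 'A0Br': 48.0, 'A0Bl': 48.7, 'AlBl': 48.3, 'BrBl': 48.0}
mark [ 13.8 173.2]
dimmer [ 12.5 131.3]
side {'ArA0': 50.6, 'ArBr': 49.3, 'A0Al': 48.2, 'A0Br': 47.8, 'A0Bl': 48.8, 'AlBl': 47.9, 'BrBl': 47.9}
mark [ 13.3 172.2]
dimmer [ 14.4 138.2]
dimmer tri [ 14.3 133.6] 109.90016718082545[ WARN:0@18.311] global loadsave.cpp:1063 imwrite_ Unsupported depth image for selected encoder is fallbacked to CV_8U.
```

View pics/f1.png

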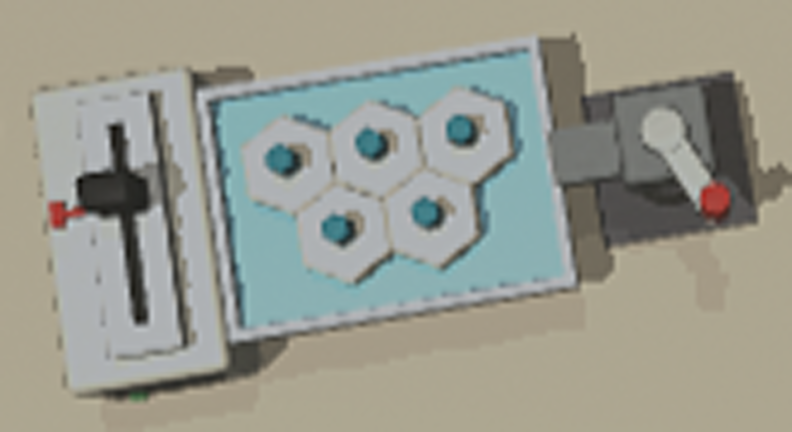

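View pics/f2.png

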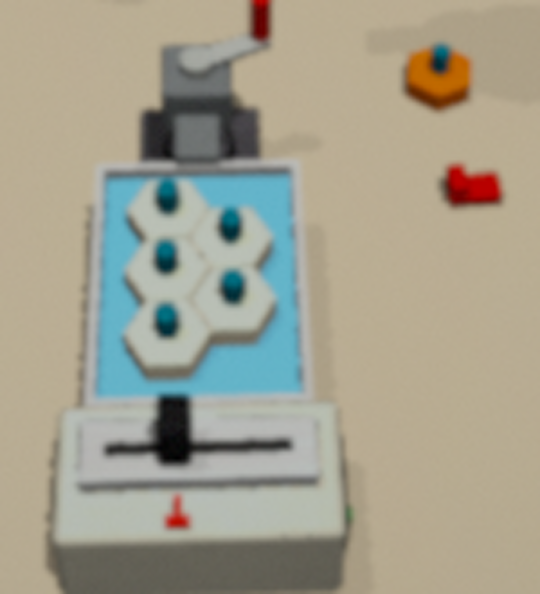

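```bash
python3 - <<'E'
from look import *
from scipy.optimize import least_squares
n0={}
av={n:np.mean([env.read_camera(n).astype(float) for _ in range(6)],0) for n in("top","side")}
def hull(n,x,y0,z0,z1,dx,dy,S=8):
    pts=np.array([proj(n,W(U,(x+a,y0+b,z))) for a in(-dx,dx) for b in(-dy,dy) for z in(z0,z1)])
    m=np.zeros((384*S//1,512*S),np.uint8) ; cv2.fillConvexPoly(m,cv2.convexHull(np.round((pts+.5)*S).astype(np.int32)),255)
    return cv2.GaussianBlur(cv2.resize(m,(512,384),interpolation=cv2.INTER_AREA).astype(float),(0,0),.6)/255
for n in av:
    im=av[n]; b,g,r=im[...,0],im[...,1],im[...,2]
    dark=np.clip((110-im.max(2))/75,0,1); redw=np.clip((r-1.3*np.maximum(g,b))/60,0,1)
    best=[]
    for x in np.arange(6,22,.5):
        for y in np.arange(126,142,1):
            h=hull(n,x,y,89,129,10,14); p=np.round(proj(n,W(U,(14,134,105)))).astype(int); s=np.s_[p[1]-12:p[1]+13,p[0]-12:p[0]+13]
            best.append((-(2*h-1)[s].ravel()@(dark[s]-.5).ravel(),x,y))
    print(n,"dimmer fit",sorted(best)[:4])
    best=[]
    for x in np.arange(6,22,.25):
        for y in np.arange(164,184,.5):
            h=hull(n,x,y,75,79,7,2.5); p=np.round(proj(n,W(U,(14,174,77)))).astype(int); s=np.s_[p[1]-9:p[1]+10,p[0]-9:p[0]+10]
            best.append((-(h[s]*redw[s]).sum()/np.sqrt((h[s]**2).sum()),x,y))
    print("mark fit",[(round(a,3),x,y) for a,x,y in sorted(best)[:3]])
    for x,lab in ((13.5,"aligned"),):
        for y,z in((134,129),(134,89),(172,75)): print(lab,y,z,proj(n,W(U,(x,y,z))).round(1))
    print("red rows" if n=="top" else "red cols",(redw[180:198,115:132] if n=="top" else redw[320:336,230:248]).sum(1 if n=="top" else 0).round(1))
    print("dark",(dark[172:200,122:146] if n=="top" else dark[290:314,228:250]).sum(1 if n=="top" else 0).round(1))
E
```

```text
top dimmer fit [(np.float64(-200.27007919825382), np.float64(14.5), np.int64(134)), (np.float64(-200.01247067562093), np.float64(14.0), np.int64(134)), (np.float64(-199.8050299932102), np.float64(14.5), np.int64(135)), (np.float64(-199.54729475620107), np.float64(15.0), np.int64(135))]
mark fit [(np.float64(-3.253), np.float64(14.25), np.float64(175.5)), (np.float64(-3.243), np.float64(14.0), np.float64(175.5)), (np.float64(-3.241), np.float64(14.5), np.float64(175.5))]
aligned 134 129 [131.2 184.1]
aligned 134 89 [136.  186.1]
aligned 172 75 [123.1 189.1]
red rows [0.  0.  0.  0.  0.  0.  0.  2.1 4.  6.3 2.8 2.4 0.2 0.  0.  0.  0.  0. ]
dark [ 4.3  4.2  4.6  4.5  3.8  3.6  3.9  5.3  7.1 13.5 16.2 16.  15.7 15.7
 15.8 16.6 15.5 10.3  5.1  4.   3.9  3.6  3.8  3.7  3.5  3.4  3.1  3. ]
side dimmer fit [(np.float64(-220.7572165636833), np.float64(15.0), np.int64(130)), (np.float64(-220.39146692393274), np.float64(15.0), np.int64(131)), (np.float64(-220.3425192980141), np.float64(15.5), np.int64(130)), (np.float64(-220.15029457911555), np.float64(14.5), np.int64(130))]
mark fit [(np.float64(-4.059), np.float64(13.5), np.float64(173.5)), (np.float64(-4.056), np.float64(13.5), np.float64(173.0)), (np.float64(-4.055), np.float64(13.75), np.float64(173.5))]
aligned 134 129 [237.9 299. ]
aligned 134 89 [238.6 308.9]
aligned 172 75 [238.7 328.8]
red cols [0.  0.  0.  0.  0.  0.  2.1 3.4 6.  7.9 4.  3.  0.8 0.  0.  0.  0.  0. ]
dark [ 2.3  2.4  2.4  3.   5.7 10.6 16.9 18.6 18.7 18.7 18.7 18.7 18.6 18.3
 13.3  4.6  2.8  2.6  2.6  2.5  2.4  2.3]
```

```bash
python3 - <<'E'
from look import *
im=env.read_camera("top")
for c,n in blobs(im,red): print(c,n,plane("top",*c,140)[:2].round(1),plane("top",*c,12)[:2].round(1))
print(env.job_done())
E
```

```text
[258.4, 186.3] 32 [573.7 -12.5] [589.9 -12. ]
[122.7, 189.1] 15 [568.6 318.8] [584.2 361.8]
[245.8, 251.2] 118 [416.9  18.5] [413.  23.]
the job is handed in; nothing more can be done
None
```

I finished all three steps in the order asked and handed the job in at about 57 s.

- **Jack leg:** I cranked clockwise. Turning free took about 5 N; the load then rose to 8.5–9 N and reached 11.8 N at about 1.3 rad past contact. I backed off 0.5 rad and came forward again to 9.7 N, which puts the foot about 0.85–0.9 rad past first contact. The three readings between 8.5 and 8.9 N climbed more slowly than the stated 5 N per rad. The contact angle is therefore good to about 0.2 rad. The last picture shows the crank where I left it. The camera could not see the foot's sole, so its firmness rests on the force readings alone.
- **Pots:** All five white pots were present and stand upright on the glass, three in one row and two in the next. The top camera puts neighbouring centres 47.9–48.7 mm apart, against 48 mm for perfect contact. The largest measured gap is about 0.7 mm, so I did not push them again. The side camera agrees except for the pot nearest the crank, at 49.3 and 50.6 mm. I took that as contamination from the tray rim and went by the top view.
- **Dimmer:** It is level with the red pointer to within measurement. The top view shows a difference of about 0 mm and the side view about 1.4 mm.
- **Left alone:** I never handled the bite block, beaker, resin model or the two look-alikes. The bite block's position in the picture is unchanged; I did not re-measure the beaker or resin model at the end.

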